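Put three mixed-up parts back on their own stands

TASK

The three parts on the round stands have been mixed up: the grey steel guide bush belongs on the blue stand, the white aluminium electrode holder on the red stand and the black eyepiece on the yellow stand. Put each one upright in the middle of its own stand, setting one of them upright near the middle of the empty green stand for the time being to make room. Do not disturb the felt bob and the green syringe that lie among them.

Things in the scene. Friction and masses are not known exactly. Their poses are not given: they have to be found in the camera images.
- guide_bush_mid (a point): grey steel guide bush, a plain upright tube 36 mm in diameter and 88 mm high, about 0.48 kg, solid to the touch (small bore in its top); at the start it stands on the red stand. This point is its centre, half-way up (44 mm above its foot); z points up along its axis
- holder_mid (a point): white aluminium electrode holder, 60 mm high, about 0.18 kg: a square block 46 x 46 mm and 32 mm high, on it a round neck 34 mm in diameter and 28 mm high; at the start it stands on the yellow stand, at any yaw. This point is on its axis, half-way up (30 mm above its foot, 2 mm below the top of the block); x and y point square to the block's flat sides, z up
- lens_tube_mid (a point): eyepiece, an upright round tube of black rubber with a narrower grey upper end, 63 mm high, about 0.06 kg, 47 mm in diameter over its black body, where it is best gripped, 5 to 10 mm above its middle (allow 47 mm over its whole height); at the start it stands on the blue stand. This point is its centre, half-way up (31.5 mm above its foot); z points up along its axis
- blue_top (a point): a round stand fixed to the bench, 100 mm across and 10 mm high: dark steel edge and a flat blue top disc, no rim. The guide bush belongs here. This point is the centre of its top face
- red_top (a point): a round stand fixed to the bench, 100 mm across and 10 mm high: dark steel edge and a flat red top disc, no rim. The electrode holder belongs here. This point is the centre of its top face
- yellow_top (a point): a round stand fixed to the bench, 100 mm across and 10 mm high: dark steel edge and a flat yellow top disc, no rim. The eyepiece belongs here. This point is the centre of its top face
- green_top (a point): a round stand fixed to the bench, 100 mm across and 10 mm high: dark steel edge and a flat green top disc, no rim. Empty at the start: the spare stand for setting one part aside. This point is the centre of its top face
- felt_bob_mid (a point): bystander: cream felt polishing bob standing on the bench, 22 mm in diameter, thin pin upward, 52 mm high; this point is half-way up. Not to be disturbed
- syringe_mid (a point): bystander: green and white paste syringe lying on the bench, 105 mm long along its y axis, 19 mm wide, 15 mm high; this point is its centre. Not to be disturbed
Not all that is in view belongs to the job. What is shaped like the part that bears blue_top but pink is not meant.

How it is judged:
By the outcome, as a careful person would: the job done as asked, in the order asked, and still so for the second after the job is handed in, with the robot touching nothing.
It also fails if it takes over 109 s, if anything falls off the work surface, if the arm or the gripper's body presses on something with over 40 N, if the wrist force passes 120 N, or if a joint passes its speed limit or range.

ROBOT

A 6-joint arm with a two-finger parallel gripper is mounted at the origin on a cart in front of the work surface, level with it; the furniture and walls round the work are solid. World frame = base frame: x ahead of the robot, y to its left, z up, the work surface at z = 0. Lengths are in m, angles in rad, forces in N, time in s.
With the tool pointing down it reaches from about 0.3 to 0.95 m from the base axis. Payload 3.1 kg.
Tool frame: the origin (TCP) lies at the very end of the fingers, on their centre line; the grasp point (between the pads) lies 19 mm behind it; z points along the fingers, y is the direction in which the jaws open and shut (so a half turn about z gives the same grasp; the last joint's range is limited). The gripper opens to 85 mm and grips with 20 to 120 N. Pads are 22 mm wide; open, the fingers measure 114 mm over their backs; the gripper's body (76 mm by 85 mm) begins 54 mm behind the grasp point. The pads swing forward as they close: fully open they stand 13 mm farther back than shut.
Start: joints at [1.059, 0.308, 1.634, -0, 1.2, -0.07], TCP at [0.267, 0.565, 0.202] pointing down, gripper open.
Joint ranges: [-3.06, 3.06], [-0.79, 1.96], [0.05, 2.63], [-1.19, 4.34], [0.05, 2.64], [-2.94, 2.94]. Speed limits (rad/s): [2.79, 2.79, 3.14, 3.14, 3.14, 3.14].

INTERFACE

Orientations are given as [roll, pitch, yaw] about the fixed x, y, z axes, in that order (R = Rz(yaw) Ry(pitch) Rx(roll)).
In Python, from cell import robot gives the robot as it stands.
- The arm moves only by the tool play_rows, never from a script. Its argument "rows" is one flat list of numbers, 5 for each row, row after row: the gripper command: -1 is fully open, 1 is shut, values between are in proportion, then the shift along the world's x, y, z normalised to -1 to 1, where 1 is 0.5 m, then the turn about the world's z normalised to -1 to 1, where 1 is 0.08 rad. In form: [gripper, x, y, z, twist, gripper, x, y, z, twist, ...]. A call has 1 to 8 rows; each row shifts and turns the commanded pose from where the row before left it; what a row does not reach is not made up. A row lasts 1/12 s, in which the tool goes at most 41.7 mm and 7.16 degrees, less where a joint would pass 70% of its speed; a pose out of reach is approached as far as the arm can. A call with a number of a shift or a turn outside -1 to 1 is refused whole. A call with a gripper value outside its range is refused whole. The fingers move at their own pace and stop on an object; "squeeze" is the grip in N (left out, the last holds). Time passes only in rows, so rows that do not move let the fingers close. It gives the time, the measured TCP pose, the force and the opening at its end, in the units of the state.
- robot.observe(): the state, without advancing time (a new reading comes with each control period).
- robot.get_image(name): name is "scene" or "side" or "wrist"; returns (picture, depth): 480x640x3 uint8, blue, green, red; 480x640 float32, m along the optical axis (not along the pixel's ray), 0 where there is no reading.
- robot.camera_model(name): a dict with "mtx" (3x3 intrinsics, pixels), "view" (4x4, takes a point from world to camera coordinates). Camera axes: x right, y down, z forward; pixel columns grow to the right and rows downward; lengths in m; the calibration is good to about 2 mm. A picture is of the moment at which its call begins: read the wrist's pose just before it. camera_model takes no time and is no camera call; for the wrist camera it gives the pose at the moment of the call.
- robot.job_done(): hands the job in, once; it reports no verdict.
The state is a dict: "time": time; "q": joint angles; "joint_velocities": joint speeds; "joint_efforts": joint torques, N m; "tcp_pos": TCP position; "ee_rot": TCP orientation; "force": force on the tool from outside, world axes, zero at the start; "torque": the same for the moment, N m; "finger_gap": opening from 0.0 (shut) to 1.0 (fully open).
Only numpy, scipy, OpenCV 4.12 (cv2) and the standard library are available. Lean on these libraries where they do the work, as an engineer would, in place of code of your own. Each camera call takes 0.05 s, during which the arm holds its last target.

## Working session

There is one attempt and no reset: what is moved stays moved. The work goes in short steps, Python scripts to look and compute and a tool call to move; the robot and the scene stay as the last step left them, time stands still between calls to the robot, and variables do not carry over. Pictures are saved under pics/ and viewed, and the job is handed in when it is done.

Besides the shell and the picture viewer there is one more tool, called after "Emit:" by a JSON object that holds its "fn" and its "kwargs", one argument or row to a line. play_rows: Moves the arm, as the interface text tells. Scaled input: -1 to 1 covers 0.5 m each way for a shift and 0.08 rad each way for a turn. Its arguments: {"type":"object","properties":{"rows":{"type":"array"},"squeeze":{"type":"number"}},"required":["rows"]}

```bash
mkdir -p pics; ls
python3 - <<'E'
from cell import robot
import cv2,numpy as np
s=robot.observe();print(s)
for n in("scene","side","wrist"):
    m=robot.camera_model(n);p,d=robot.get_image(n);cv2.imwrite(f"pics/{n}0.png",p);np.savez(f"{n}0.npz",p=p,d=d,K=m["mtx"],V=m["view"])
    print(n,m)
E
```

```text
pics
{'time': 0.0, 'q': array([ 1.05931423e+00,  3.09010543e-01,  1.63519288e+00, -4.02850528e-05,
        1.19969398e+00, -6.96928354e-02]), 'joint_velocities': array([ 3.44557977e-04,  1.55396249e-03,  2.55256819e-04, -8.98337293e-05,
        1.54157266e-03, -1.62156970e-03]), 'joint_efforts': array([ 9.66297775e-04, -4.15255487e+01, -2.76667017e+01, -6.46792409e-05,
        1.02026202e-02,  6.90111477e-06]), 'tcp_pos': array([0.26681886, 0.56419856, 0.20094069]), 'ee_rot': array([-3.13929088e+00, -1.23076728e-04,  2.69981790e+00]), 'force': array([-0.29139577, -0.21568692, -0.26969806]), 'torque': array([-0.00784373, -0.01009604,  0.02422358]), 'finger_gap': 0.999456367091554}
scene {'mtx': array([[452.23517286,   0.        , 322.68740458],
       [  0.        , 452.23517286, 238.73186154],
       [  0.        ,   0.        ,   1.        ]]), 'view': array([[ 0.56616546, -0.82421554,  0.01119885, -0.19006736],
       [-0.56603585, -0.39862268, -0.7215978 ,  0.3891814 ],
       [ 0.59921623,  0.4022048 , -0.69222194,  0.62899534],
       [ 0.        ,  0.        ,  0.        ,  1. 
[... 156 characters left out ...]
     ,   1.        ]]), 'view': array([[ 0.9599077 , -0.28031337, -0.00127317, -0.45168882],
       [-0.18522774, -0.63087345, -0.75345164,  0.22747984],
       [ 0.21039936,  0.72347986, -0.6575021 ,  0.86057673],
       [ 0.        ,  0.        ,  0.        ,  1.        ]])}
wrist {'mtx': array([[363.13216314,   0.        , 315.37303534],
       [  0.        , 363.13216314, 243.34750504],
       [  0.        ,   0.        ,   1.        ]]), 'view': array([[ 0.42771709,  0.903912  , -0.00108829, -0.62390362],
       [ 0.85609569, -0.40470417,  0.32142604, -0.04035026],
       [ 0.29010042, -0.13841109, -0.94693406,  0.38026604],
       [ 0.        ,  0.        ,  0.        ,  1.        ]])}
```

View pics/scene0.png

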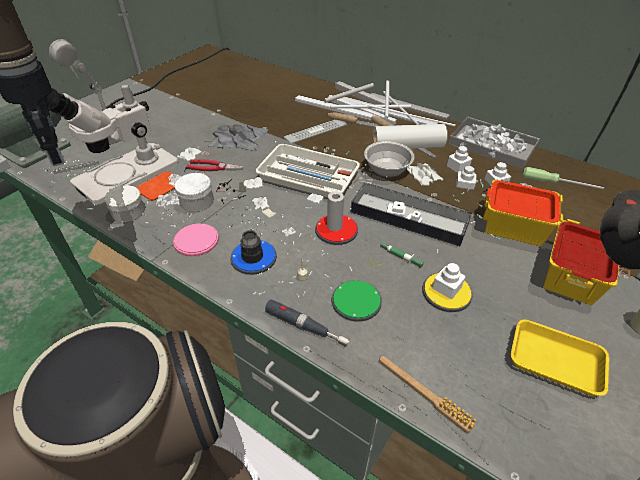

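View pics/side0.png

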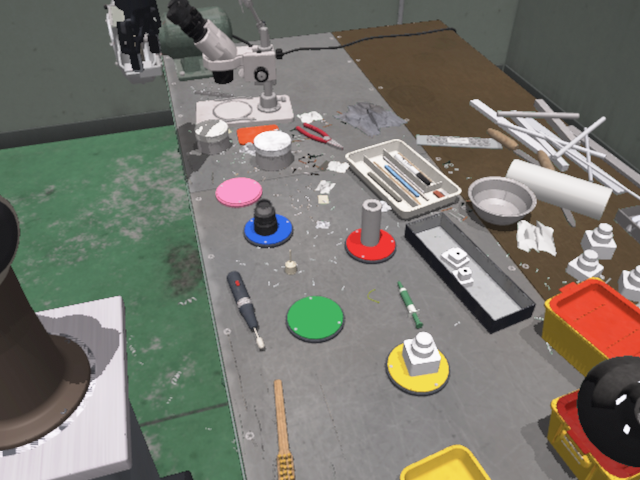

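View pics/wrist0.png

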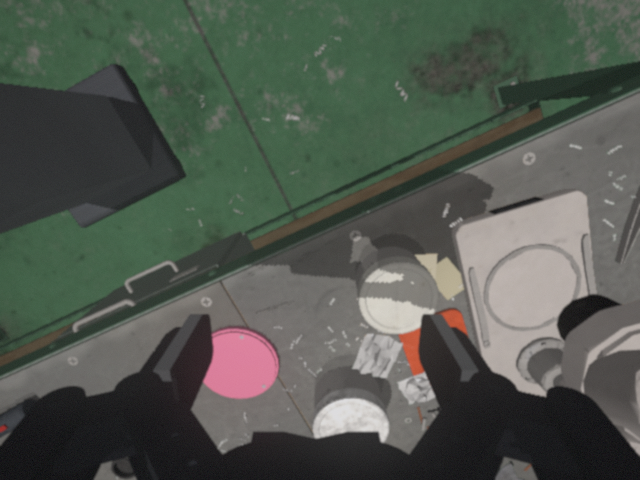

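```bash
cat > h.py <<'E'
import numpy as np,cv2
from scipy.optimize import least_squares
def load(n): 
    f=np.load(n+".npz");return f["p"],f["d"],f["K"],f["V"]
def ray(u,v,z,K,V):
    R=V[:3,:3];c=-R.T@V[:3,3]
    d=(R.T@np.linalg.inv(K)@np.stack([u,v,np.ones_like(u)]).astype(float)).T
    return c+d*((z-c[2])/d[:,2])[:,None]
def cloud(d,K,V):
    v,u=np.mgrid[:480,:640]
    P=np.linalg.inv(K)@np.stack([u.ravel(),v.ravel(),np.ones(u.size)])*d.ravel()
    W=(V[:3,:3].T@(P-V[:3,3:])).T.reshape(480,640,3);W[d==0]=np.nan;return W
def proj(X,K,V):
    c=V[:3,:3]@np.asarray(X,float)+V[:3,3];p=K@c;return p[:2]/p[2]
def circ(P):
    f=lambda q:np.hypot(P[:,0]-q[0],P[:,1]-q[1])-q[2]
    r=least_squares(f,[*P[:,:2].mean(0),.045],loss="soft_l1",f_scale=.0007)
    return r.x,np.median(abs(f(r.x)))
hue={"red":(0,6,0),"yellow":(24,32,0),"green":(58,72,0),"blue":(105,120,0)}
E
python3 - <<'E'
from h import *
approx={"red":None}
for n in("scene0","side0"):
    p,d,K,V=load(n);hsv=cv2.cvtColor(p,cv2.COLOR_BGR2HSV);W=cloud(d,K,V)
    b=W[...,2][(abs(W[...,2])<.02)&(W[...,0]<.7)];print(n,"bench z",np.median(b))
    for c,(l,h,_) in hue.items():
        m=((hsv[...,0]>=l)&(hsv[...,0]<=h)&(hsv[...,1]>120)&(hsv[...,2]>60)&(W[...,2]<.02)&(W[...,2]>0)&(W[...,0]<.75)).astype(np.uint8)
        nc,L,S,C=cv2.connectedComponentsWithStats(m)
        i=1+np.argmax(S[1:,4]);mm=(L==i).astype(np.uint8)
        ct=max(cv2.findContours(mm,0,cv2.CHAIN_APPROX_NONE)[0],key=len)[:,0]
        hull=ct
        P=ray(hull[:,0],hull[:,1],.01,K,V)
        q,e=circ(P)
        print(c,S[i],C[i],"circle",q.round(4),"res",e.round(4),"z",np.nanmedian(W[...,2][mm>0]).round(4))
        # part above
        w=W.reshape(-1,3);k=(np.hypot(w[:,0]-q[0],w[:,1]-q[1])<.055)&(w[:,2]>.016)&(w[:,2]<.12)
        w=w[k]
        if len(w)>20: print("   part: top z",np.percentile(w[:,2],[50,98,100]).round(4),"n",len(w))
E
```

```text
scene0 bench z 0.0003757467881232604
red [317 215  40  27 631] [337.18541997 229.58320127] circle [0.6147 0.1529 0.0454] res 0.0014 z 0.0106
   part: top z [0.0714 0.0996 0.1012] n 575
yellow [ 515  331   81   59 2473] [556.17185605 358.98706025] circle [ 0.5492 -0.3594  0.0567] res 0.011 z 0.002
   part: top z [0.0228 0.026  0.0281] n 247
green [ 334  281   46   37 1350] [356.4837037  298.88518519] circle [0.4616 0.0052 0.0457] res 0.0006 z 0.0103
blue [232 240  43  31 615] [254.17235772 258.01138211] circle [0.4355 0.2521 0.0449] res 0.0019 z 0.0105
   part: top z [0.0537 0.0743 0.0761] n 573
side0 bench z 0.0020666157537485184
red [346 229  49  31 898] [370.61469933 246.1091314 ] circle [0.6154 0.1513 0.0446] res 0.0017 z 0.0121
   part: top z [0.0704 0.1014 0.1026] n 839
yellow [ 387  344   61   48 1181] [415.42337003 373.09483489] circle [ 0.588  -0.1367  0.0441] res 0.0018 z 0.0119
   part: top z [0.0444 0.0731 0.0748] n 1231
green [ 288  297   55   42 1811] [314.79458863 317.3274434 ] circle [0.4625 0.0035 0.0457] res 0.0004 z 0.0119
blue [244 214  48  31 704] [269.64772727 231.74289773] circle [0.4363 0.2509 0.0456] res 0.0016 z 0.0118
   part: top z [0.0517 0.0761 0.0771] n 709
```

```bash
cat >> h.py <<'E'
guess={"red":(.615,.152),"yellow":(.588,-.137),"green":(.462,.004),"blue":(.436,.2515)}
def disc(n,c,D=None):
    p,d,K,V=D or load(n);hsv=cv2.cvtColor(p,cv2.COLOR_BGR2HSV);W=cloud(d,K,V)
    l,h,_=hue[c];g=guess[c]
    m=((hsv[...,0]>=l)&(hsv[...,0]<=h)&(hsv[...,1]>120)&(hsv[...,2]>60)&(np.hypot(W[...,0]-g[0],W[...,1]-g[1])<.06)).astype(np.uint8)
    ct=max(cv2.findContours(m,0,cv2.CHAIN_APPROX_NONE)[0],key=len)[:,0]
    P=ray(ct[:,0],ct[:,1],.01,K,V)
    q0=np.array(g)
    for _ in range(8):
        r=np.hypot(P[:,0]-q0[0],P[:,1]-q0[1]);k=abs(r-.0455)<.0035
        q0=least_squares(lambda q:np.hypot(P[k,0]-q[0],P[k,1]-q[1])-.0455,q0).x
    return q0,k.sum()
def part(n,c,R,z0,z1,D=None,g=None):
    p,d,K,V=D or load(n);w=cloud(d,K,V).reshape(-1,3);g=guess[c] if g is None else g
    w=w[(np.hypot(w[:,0]-g[0],w[:,1]-g[1])<.05)&(w[:,2]>z0)&(w[:,2]<z1)]
    f=lambda q:np.hypot(w[:,0]-q[0],w[:,1]-q[1])-R
    r=least_squares(f,w[:,:2].mean(0),loss="soft_l1",f_scale=.001)
    return r.x,len(w),np.median(abs(f(r.x)))
E
python3 - <<'E'
from h import *
for n in("scene0","side0"):
    print(n)
    for c in guess: q,k=disc(n,c);print(c,q.round(4),k)
    print("bush",part(n,"red",.018,.03,.093))
    print("eye",part(n,"blue",.0235,.02,.048))
    print("neck",part(n,"yellow",.017,.045,.067))
    p,d,K,V=load(n);w=cloud(d,K,V).reshape(-1,3)
    for z0,z1 in((.02,.04),(.04,.046)):
        k=w[(np.hypot(w[:,0]-.588,w[:,1]+.137)<.05)&(w[:,2]>z0)&(w[:,2]<z1)]
        r=cv2.minAreaRect((k[:,:2]*1000).astype(np.float32));print(r)
    print(cv2.__version__)
    for nm,u in({"scene0":dict(bob=(303,272),syr=(402,254)),"side0":dict(bob=(291,267),syr=(410,306))}[n]).items():
        W=w.reshape(480,640,3);print(nm,W[u[1]-1:u[1]+2,u[0]].round(3).tolist())
    a=cv2.resize(p[190:340,220:490],None,fx=3,fy=3,interpolation=2) if n=="scene0" else cv2.resize(p[180:400,230:460],None,fx=2.7,fy=2.7,interpolation=2)
    cv2.imwrite(f"pics/{n}_c.png",a[:600,:800])
E
```

```text
scene0
red [0.6148 0.1532] 85
yellow [ 0.5874 -0.1348] 92
green [0.4617 0.0052] 121
blue [0.4357 0.2525] 88
bush (array([0.61609951, 0.16037084]), 365, np.float64(0.000635116632789326))
eye (array([0.43308171, 0.25451143]), 222, np.float64(0.0011257338786224824))
neck (array([ 0.59467644, -0.13026271]), 178, np.float64(0.00181444774545763))
((579.5015869140625, -140.07835388183594), (31.909786224365234, 62.50309753417969), 38.52641677856445)
((590.8126831054688, -130.58810424804688), (46.683563232421875, 46.09861373901367), 84.10002136230469)
4.12.0
bob [[0.452, 0.13, 0.02], [0.45, 0.128, 0.02], [0.447, 0.126, 0.021]]
syr [[0.623, -0.013, 0.015], [0.62, -0.014, 0.015], [0.621, -0.014, 0.011]]
side0
red [0.6157 0.1523] 100
yellow [ 0.588  -0.1361] 126
green [0.4625 0.0035] 136
blue [0.4361 0.2506] 96
bush (array([0.6147521 , 0.15878513]), 514, np.float64(0.0007496489960253233))
eye (array([0.43092929, 0.25327427]), 270, np.float64(0.0013474500071087303))
neck (array([ 0.59214742, -0.13116219]), 353, np.float64(0.001729355758423843))
((579.1088256835938, -143.19117736816406), (31.7982177734375, 61.3303337097168), 40.94601821899414)
((591.1116943359375, -132.52066040039062), (48.37193298339844, 46.807861328125), 84.49713897705078)
4.12.0
bob [[0.452, 0.123, 0.02], [0.452, 0.123, 0.018], [0.451, 0.122, 0.017]]
syr [[0.623, -0.023, 0.017], [0.623, -0.024, 0.015], [0.623, -0.023, 0.012]]
```

```bash
ls -la pics
```

```text
total 2216
drwxr-xr-x 2 agent agent   4096 Dec  7 13:24 .
drwxr-xr-x 3 agent agent   4096 Dec  7 13:24 ..
-rw-r--r-- 1 agent agent 524017 Dec  7 13:23 scene0.png
-rw-r--r-- 1 agent agent 455772 Dec  7 13:24 scene0_c.png
-rw-r--r-- 1 agent agent 432561 Dec  7 13:23 side0.png
-rw-r--r-- 1 agent agent 397749 Dec  7 13:24 side0_c.png
-rw-r--r-- 1 agent agent 438530 Dec  7 13:23 wrist0.png
```

View pics/scene0_c.png

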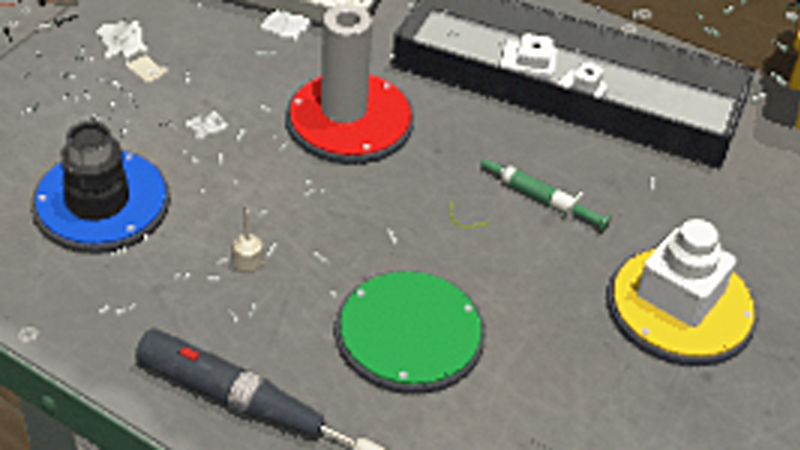

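View pics/side0_c.png

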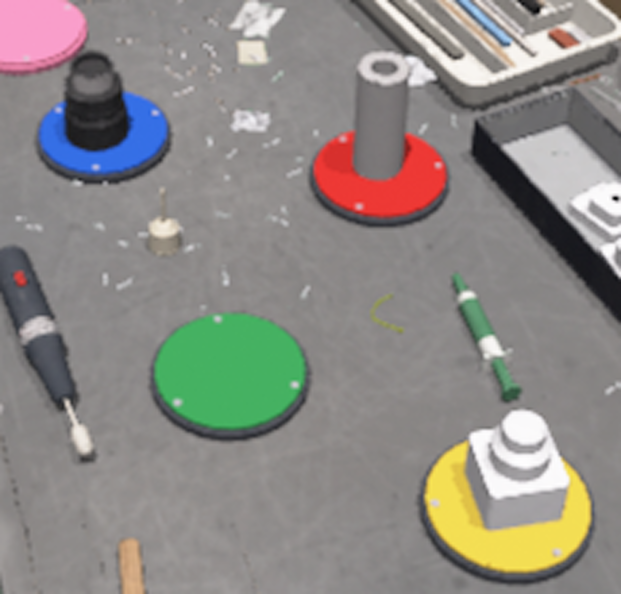

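Emit:
{"fn": "play_rows", "kwargs": {
  "rows": [-1, 0.015, -0.035, 0, 0.535, -1, 0.032, -0.07, 0, 0.535, -1, 0.032, -0.07, 0, 0.535, -1, 0.032, -0.07, 0, 0.535, -1, 0.032, -0.07, 0, 0.535, -1, 0.032, -0.07, 0, 0.535, -1, 0.032, -0.07, 0, 0.535, -1, 0.032, -0.07, 0, 0.535],
  "squeeze": 40
}}

```text
time: 0.82
tcp_pos: [0.3869, 0.3006, 0.202]
ee_rot: [-3.141, -0.0, 3.045]
force: [-0.1, 0.4, -0.1]
finger_gap: 0.999
```

Emit:
{"fn": "play_rows", "kwargs": {
  "rows": [-1, 0.034, -0.072, 0, 0, -1, 0.034, -0.072, 0, 0, -1, 0.034, -0.072, 0, 0, -1, 0.034, -0.072, 0, 0, -1, 0.034, -0.072, 0, 0, -1, 0.034, -0.072, 0, 0, -1, 0.034, -0.072, 0, 0, -1, 0.034, -0.072, 0, 0]
}}

```text
time: 1.48
tcp_pos: [0.523, 0.0125, 0.202]
ee_rot: [3.141, -0.0, 3.042]
force: [-0.1, 0.7, 0.6]
finger_gap: 1.003
```

Emit:
{"fn": "play_rows", "kwargs": {
  "rows": [-1, 0.034, -0.072, 0, 0, -1, 0.034, -0.072, 0, 0, -1, 0.034, -0.072, 0, 0, -1, 0.02, -0.05, 0, 0, -1, 0.014, -0.02, 0, 0, -1, 0, 0, 0, 0]
}}

```text
time: 1.98
tcp_pos: [0.5916, -0.1309, 0.2017]
ee_rot: [-3.141, 0.0, 3.039]
force: [-0.3, -0.3, -0.6]
finger_gap: 1.001
```

```bash
cat > snap.py <<'E'
import sys
from cell import robot
import cv2,numpy as np
def snap(names,t):
    for n in names:
        m=robot.camera_model(n);p,d=robot.get_image(n);cv2.imwrite(f"pics/{n}{t}.png",p);np.savez(f"{n}{t}.npz",p=p,d=d,K=m["mtx"],V=m["view"])
if __name__=="__main__":
    s=robot.observe();print(s["time"],s["tcp_pos"],s["ee_rot"],s["force"],s["finger_gap"]);snap(sys.argv[2:],sys.argv[1])
E
python3 snap.py 1 wrist
python3 - <<'E'
from h import *
print("neck",part("wrist1","yellow",.017,.045,.067),"disc",disc("wrist1","yellow"))
p,d,K,V=load("wrist1");w=cloud(d,K,V).reshape(-1,3)
k=w[(np.hypot(w[:,0]-.588,w[:,1]+.137)<.05)&(w[:,2]>.035)&(w[:,2]<.047)]
print(cv2.minAreaRect((k[:,:2]*1000).astype(np.float32)),len(k))
E
```

```text
1.9833 [ 0.59161211 -0.13087632  0.20174821] [-3.14128372e+00  3.31343932e-04  3.03891895e+00] [-0.33330716 -0.27664866 -0.57688861] 1.0013300175759927
neck (array([ 0.59364917, -0.13109482]), 563, np.float64(0.0017921836141036908)) disc (array([ 0.58596825, -0.13395615]), np.int64(232))
((591.3748779296875, -130.84149169921875), (45.850975036621094, 45.95710372924805), 84.33881378173828) 1234
```

View pics/wrist1.png

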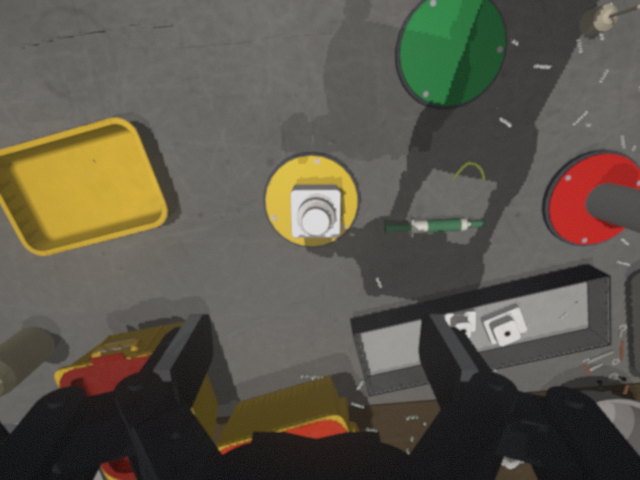

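Emit:
{"fn": "play_rows", "kwargs": {
  "rows": [-1, 0, 0, -0.06, 0, -1, 0, 0, -0.07, 0, -1, 0, 0, -0.07, 0, -1, 0, 0, -0.07, 0, -1, 0, 0, -0.05, 0, -1, 0, 0, -0.03, 0, -1, 0, 0, -0.01, 0, -1, 0, 0, 0, 0]
}}

```text
time: 2.7
tcp_pos: [0.5886, -0.1261, 0.0205]
ee_rot: [3.14, -0.005, 3.044]
force: [-0.3, 0.6, 0.1]
finger_gap: 1.001
```

```bash
python3 snap.py 2 side scene
python3 - <<'E'
import cv2
p=cv2.imread("pics/side2.png");cv2.imwrite("pics/side2c.png",cv2.resize(p[260:420,330:520],None,fx=3.7,fy=3.7,interpolation=2))
p=cv2.imread("pics/scene2.png");cv2.imwrite("pics/scene2c.png",cv2.resize(p[200:340,370:540],None,fx=4,fy=4,interpolation=2))
E
```

```text
2.7 [ 0.58855442 -0.12606369  0.02048722] [ 3.14028403 -0.00452445  3.04402522] [-0.30478339  0.57710781  0.11689557] 1.000808580081448
```

View pics/side2c.png

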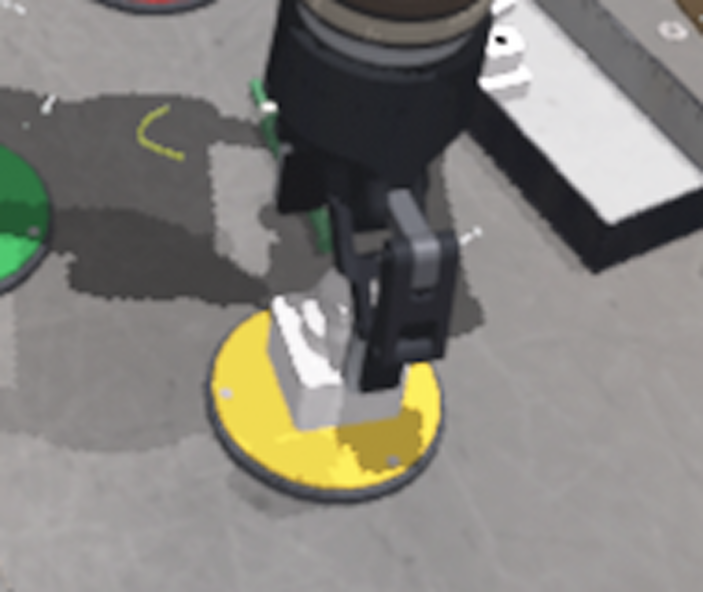

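View pics/scene2c.png

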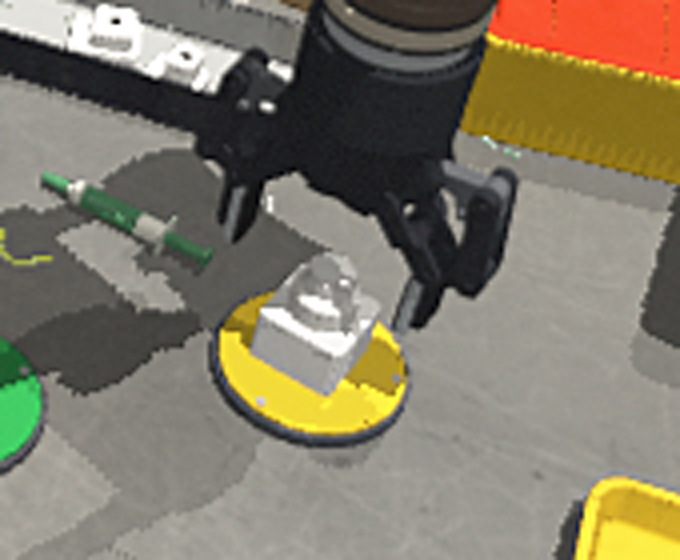

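Emit:
{"fn": "play_rows", "kwargs": {
  "rows": [-1, 0, 0, 0, 0, -1, 0, 0, 0, 0, -1, 0, 0, 0, 0]
}}

```text
time: 3.05
tcp_pos: [0.592, -0.1287, 0.0238]
ee_rot: [-3.141, 0.003, 3.042]
force: [0.2, -0.3, 0.6]
finger_gap: 0.999
```

Emit:
{"fn": "play_rows", "kwargs": {
  "rows": [-1, 0, 0, 0, 0]
}}

```text
time: 3.13
tcp_pos: [0.5915, -0.1288, 0.0233]
ee_rot: [-3.141, 0.002, 3.042]
force: [0.5, 0.6, 0.4]
finger_gap: 1.004
```

Emit:
{"fn": "play_rows", "kwargs": {
  "rows": [-1, 0, 0, 0, 0]
}}

```text
time: 3.22
tcp_pos: [0.5912, -0.1287, 0.0228]
ee_rot: [-3.141, 0.001, 3.042]
force: [-0.4, 0.0, 0.0]
finger_gap: 0.999
```

Emit:
{"fn": "play_rows", "kwargs": {
  "rows": [-1, 0, 0, 0, 0, -1, 0, 0, 0, 0]
}}

```text
time: 3.38
tcp_pos: [0.5907, -0.1286, 0.0223]
ee_rot: [3.142, 0.0, 3.042]
force: [0.0, 0.9, -1.0]
finger_gap: 0.999
```

Run:
```python
from h import *
p,d,K,V=load("scene2");W=cloud(d,K,V)
for v in range(270,288,2): print(v,[W[v,u].round(3).tolist() for u in (471,474,477)])
```

```text
270 [[0.678, -0.153, -0.001], [0.572, -0.173, 0.107], [0.576, -0.177, 0.106]]
272 [[0.576, -0.168, 0.094], [0.575, -0.173, 0.098], [0.577, -0.178, 0.1]]
274 [[0.574, -0.17, 0.092], [0.577, -0.174, 0.092], [0.579, -0.179, 0.094]]
276 [[0.575, -0.171, 0.086], [0.579, -0.175, 0.085], [0.578, -0.18, 0.09]]
278 [[0.575, -0.172, 0.081], [0.578, -0.177, 0.081], [0.582, -0.181, 0.081]]
280 [[0.575, -0.173, 0.076], [0.581, -0.178, 0.074], [0.658, -0.174, -0.002]]
282 [[0.577, -0.174, 0.069], [0.579, -0.179, 0.071], [0.651, -0.176, 0.0]]
284 [[0.638, -0.168, 0.001], [0.644, -0.173, -0.002], [0.645, -0.178, 0.001]]
286 [[0.632, -0.17, 0.002], [0.637, -0.175, 0.0], [0.642, -0.18, -0.002]]
```

```bash
python3 snap.py 3 scene side
python3 - <<'E'
from h import *
for n in("scene3","side3"):
    p,d,K,V=load(n);W=cloud(d,K,V)
    k=(np.hypot(W[...,0]-.5905,W[...,1]+.1285)<.07)&(W[...,2]>.02)&(W[...,2]<.1)&(p.max(2)<110)
    w=W[k];print(n,np.sort(w[:,2])[:20].round(3), proj([.5905,-.1285,.022],K,V))
p=cv2.imread("pics/scene3.png");cv2.imwrite("pics/scene3c.png",cv2.resize(p[200:340,370:540],None,fx=4,fy=4,interpolation=2))
E
```

```text
3.3833 [ 0.59074837 -0.12861464  0.02225674] [3.14157039e+00 6.11587093e-05 3.04194659e+00] [ 0.02425368  0.87495526 -0.99697901] 0.9989002903602329
scene3 [0.044 0.066 0.066 0.067 0.067 0.068 0.068 0.069 0.069 0.069 0.07  0.07
 0.07  0.071 0.071 0.071 0.071 0.071 0.072 0.072] [446.32790806 283.31007701]
side3 [0.028 0.029 0.029 0.03  0.031 0.031 0.043 0.043 0.058 0.058 0.06  0.06
 0.061 0.064 0.066 0.066 0.067 0.067 0.067 0.067] [417.89313609 356.20380535]
```

View pics/scene3c.png

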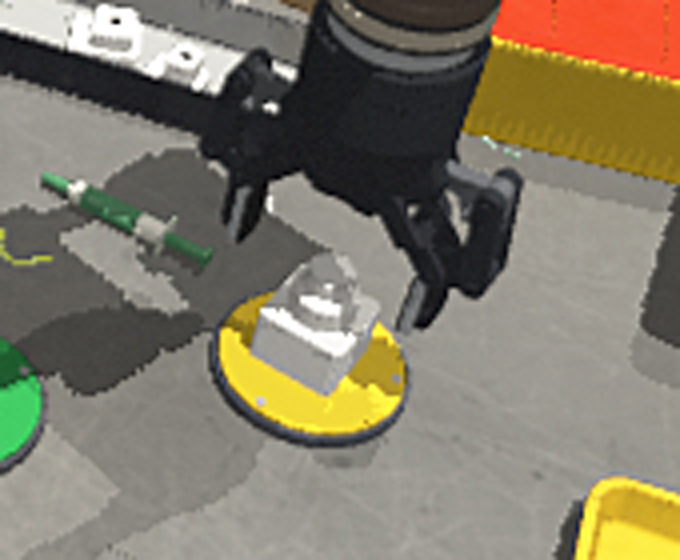

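Run:
```python
from h import *
for n in("scene3","side3"):
    p,d,K,V=load(n)
    for z in(.022,.035,.05,.065): print(n,z,"R",proj([.586,-.171,z],K,V).round(0),"L",proj([.595,-.086,z],K,V).round(0))
p=cv2.imread("pics/side3.png");cv2.imwrite("pics/side3c.png",cv2.resize(p[260:420,330:520],None,fx=3.7,fy=3.7,interpolation=2))
```

```text
scene3 0.022 R [465. 294.] L [428. 273.]
scene3 0.035 R [467. 290.] L [429. 269.]
scene3 0.05 R [469. 285.] L [430. 264.]
scene3 0.065 R [471. 280.] L [432. 259.]
side3 0.022 R [427. 379.] L [410. 335.]
side3 0.035 R [428. 374.] L [411. 330.]
side3 0.05 R [429. 368.] L [412. 323.]
side3 0.065 R [430. 362.] L [413. 317.]
```

View pics/side3c.png

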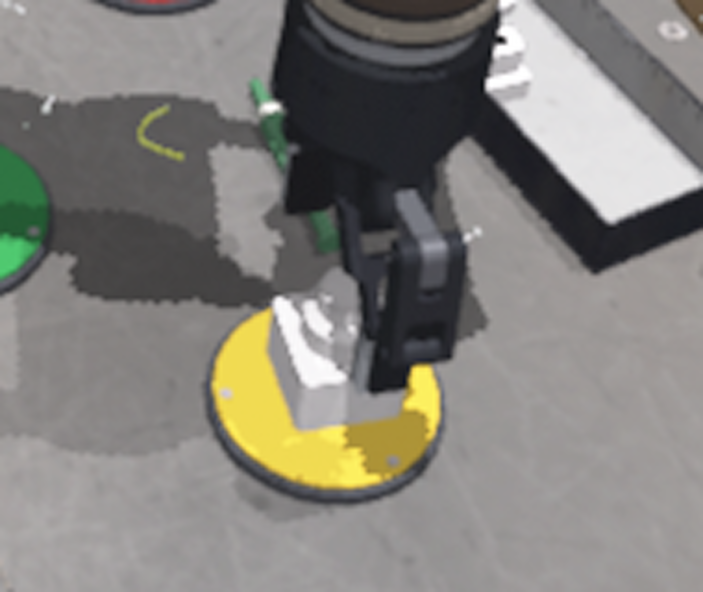

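Run:
```python
from h import *
p,d,K,V=load("scene3");W=cloud(d,K,V)
for v in range(236,264,3): print(v,[W[v,u].round(3).tolist() for u in (440,448,456,464)])
q=[1.059,.308,1.634,0,1.2,-.07]
```

```text
236 [[0.592, -0.091, 0.133], [0.572, -0.111, 0.159], [0.556, -0.127, 0.18], [nan, nan, nan]]
239 [[0.577, -0.097, 0.14], [0.573, -0.112, 0.151], [0.58, -0.124, 0.152], [0.58, -0.137, 0.159]]
242 [[0.577, -0.098, 0.132], [0.58, -0.111, 0.137], [0.579, -0.126, 0.146], [0.573, -0.14, 0.159]]
245 [[0.709, -0.067, 0.0], [0.581, -0.113, 0.129], [0.581, -0.127, 0.137], [0.573, -0.142, 0.153]]
248 [[0.701, -0.07, -0.001], [0.711, -0.085, -0.0], [0.582, -0.128, 0.13], [0.57, -0.144, 0.149]]
251 [[0.691, -0.075, 0.0], [0.702, -0.089, -0.0], [0.71, -0.104, 0.002], [0.572, -0.145, 0.14]]
254 [[0.683, -0.078, -0.001], [0.692, -0.093, 0.001], [0.704, -0.108, -0.0], [0.71, -0.123, 0.003]]
257 [[0.673, -0.082, 0.001], [0.685, -0.097, -0.001], [0.693, -0.112, 0.001], [0.705, -0.126, 0.0]]
260 [[0.663, -0.087, 0.003], [0.674, -0.101, 0.001], [0.685, -0.115, 0.001], [0.697, -0.129, -0.0]]
263 [[0.657, -0.09, 0.001], [0.667, -0.104, 0.001], [0.678, -0.118, -0.001], [0.687, -0.133, 0.0]]
```

Emit:
{"fn": "play_rows", "kwargs": {
  "rows": [-1, 0.002, -0.004, -0.02, 0, -1, 0, 0, -0.01, 0, -1, 0, 0, 0, 0, -1, 0, 0, 0, 0, -1, 0, 0, 0, 0]
}}

```text
time: 3.9
tcp_pos: [0.5915, -0.1305, 0.0067]
ee_rot: [3.141, -0.001, 3.042]
force: [-0.6, 0.2, -0.2]
finger_gap: 0.996
```

```bash
python3 snap.py 4 scene side
python3 - <<'E'
import cv2,numpy as np
p=cv2.imread("pics/side4.png");a=cv2.resize(p[290:420,370:500],None,fx=3,fy=3,interpolation=2)
p=cv2.imread("pics/scene4.png");b=cv2.resize(p[210:340,390:520],None,fx=3,fy=3,interpolation=2)
cv2.imwrite("pics/c4.png",np.hstack([a,b]))
E
```

```text
3.9 [ 0.59148844 -0.13047393  0.00671726] [ 3.14144531e+00 -7.41010071e-04  3.04207763e+00] [-0.5888698   0.21840279 -0.23190118] 0.9962416813742735
```

View pics/c4.png

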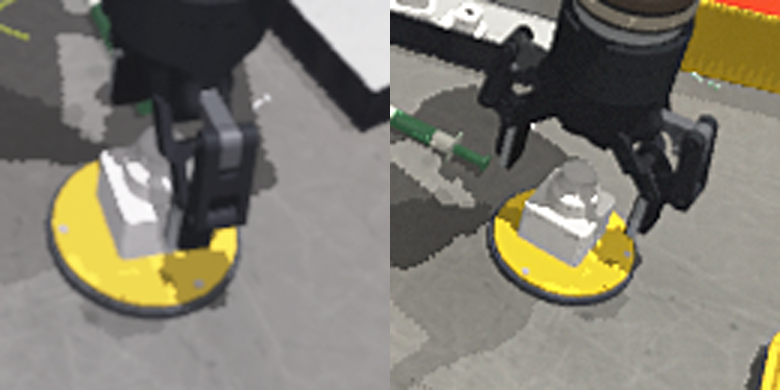

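Emit:
{"fn": "play_rows", "kwargs": {
  "rows": [-1, 0, 0, -0.016, 0, -1, 0, 0, -0.008, 0, -1, 0, 0, 0, 0, -1, 0, 0, 0, 0, -1, 0, 0, 0, 0]
}}

```text
time: 4.42
tcp_pos: [0.5916, -0.1305, -0.005]
ee_rot: [3.142, -0.0, 3.042]
force: [-0.9, 0.3, 0.6]
finger_gap: 1.001
```

```bash
python3 snap.py 5 scene side
python3 - <<'E'
import cv2,numpy as np
p=cv2.imread("pics/side5.png");a=cv2.resize(p[320:400,400:480],None,fx=5,fy=5,interpolation=2)
p=cv2.imread("pics/scene5.png");b=cv2.resize(p[240:320,410:490],None,fx=5,fy=5,interpolation=2)
cv2.imwrite("pics/c5.png",np.hstack([a,b]))
E
```

```text
4.4167 [ 0.59164565 -0.13046862 -0.0050137 ] [ 3.14150313e+00 -2.67741292e-04  3.04216374e+00] [-0.93250019  0.27226921  0.594458  ] 1.0008174507254073
```

View pics/c5.png

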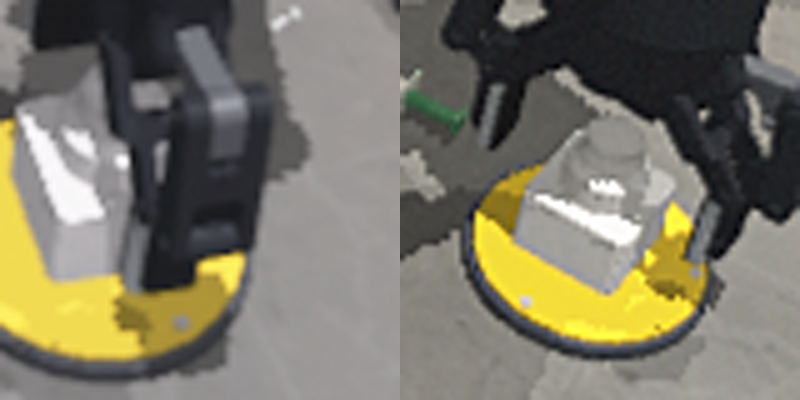

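Emit:
{"fn": "play_rows", "kwargs": {
  "rows": [-1, 0, 0, -0.01, 0, 1, 0, 0, 0, 0, 1, 0, 0, 0, 0, 1, 0, 0, 0, 0, 1, 0, 0, 0, 0, 1, 0, 0, 0, 0, 1, 0, 0, 0, 0, 1, 0, 0, 0, 0]
}}

```text
time: 5.18
tcp_pos: [0.592, -0.1306, -0.0097]
ee_rot: [-3.141, 0.001, 3.042]
force: [0.8, -0.3, 0.3]
finger_gap: 0.527
```

```bash
python3 snap.py 6 scene side
python3 - <<'E'
import cv2,numpy as np
p=cv2.imread("pics/side6.png");a=cv2.resize(p[320:400,400:480],None,fx=5,fy=5,interpolation=2)
p=cv2.imread("pics/scene6.png");b=cv2.resize(p[240:320,410:490],None,fx=5,fy=5,interpolation=2)
cv2.imwrite("pics/c6.png",np.hstack([a,b]))
E
```

```text
5.1833 [ 0.59202231 -0.1305895  -0.00965598] [-3.14144439e+00  5.59774258e-04  3.04228128e+00] [ 0.75856206 -0.29578918  0.26534543] 0.5267950920964137
```

View pics/c6.png

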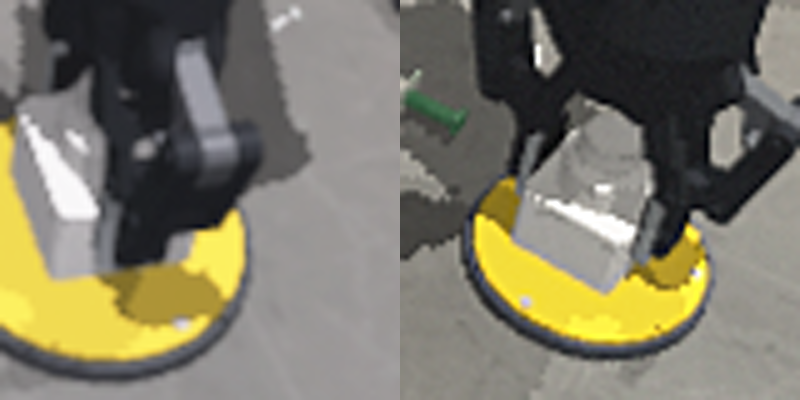

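Emit:
{"fn": "play_rows", "kwargs": {
  "rows": [1, 0, 0, 0.02, 0, 1, 0, 0, 0.04, 0, 1, 0, 0, 0.06, 0, 1, 0, 0, 0.06, 0, 1, 0, 0, 0.04, 0, 1, 0, 0, 0.02, 0]
}}

```text
time: 5.78
tcp_pos: [0.5937, -0.131, 0.1141]
ee_rot: [-3.141, 0.005, 3.042]
force: [0.8, -0.1, -1.2]
finger_gap: 0.526
```

Emit:
{"fn": "play_rows", "kwargs": {
  "rows": [1, -0.02, 0.02, 0, 0, 1, -0.045, 0.047, 0, 0, 1, -0.045, 0.047, 0, 0, 1, -0.045, 0.047, 0, 0, 1, -0.045, 0.047, 0, 0, 1, -0.04, 0.042, 0, 0, 1, -0.019, 0.02, 0, 0, 1, 0, 0, 0, 0]
}}

```text
time: 6.45
tcp_pos: [0.4584, 0.0064, 0.109]
ee_rot: [3.141, -0.005, 3.045]
force: [-0.3, 0.0, -2.3]
finger_gap: 0.525
```

Emit:
{"fn": "play_rows", "kwargs": {
  "rows": [1, 0, 0, -0.04, 0, 1, 0, 0, -0.06, 0, 1, 0, 0, -0.05, 0, 1, 0, 0, -0.03, 0, 1, 0, 0, -0.02, 0, 1, 0, 0, 0, 0, 1, 0, 0, 0, 0, 1, 0, 0, 0, 0]
}}

```text
time: 7.12
tcp_pos: [0.4639, 0.0041, 0.0111]
ee_rot: [-3.142, 0.002, 3.042]
force: [0.1, -0.5, -1.5]
finger_gap: 0.527
```

```bash
python3 snap.py 7 scene side
python3 - <<'E'
import cv2,numpy as np
p=cv2.imread("pics/side7.png");a=cv2.resize(p[230:360,250:380],None,fx=3,fy=3,interpolation=2)
p=cv2.imread("pics/scene7.png");b=cv2.resize(p[210:340,290:420],None,fx=3,fy=3,interpolation=2)
cv2.imwrite("pics/c7.png",np.hstack([a,b]))
E
```

```text
7.1167 [0.46391477 0.00405684 0.01109039] [-3.14151340e+00  2.40651341e-03  3.04193790e+00] [ 0.14916286 -0.45161637 -1.45582802] 0.5270686552746252
```

View pics/c7.png

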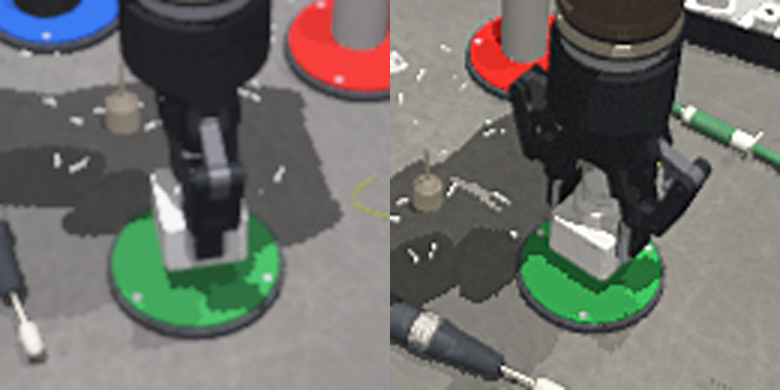

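Emit:
{"fn": "play_rows", "kwargs": {
  "rows": [1, 0, 0, -0.015, 0, 1, 0, 0, -0.012, 0, 1, 0, 0, -0.006, 0, 1, 0, 0, -0.004, 0, 1, 0, 0, 0, 0, 1, 0, 0, -0.002, 0, 1, 0, 0, 0, 0, 1, 0, 0, 0, 0]
}}

```text
time: 7.88
tcp_pos: [0.4624, 0.0045, -0.0093]
ee_rot: [3.142, 0.0, 3.042]
force: [-0.3, -0.3, -1.4]
finger_gap: 0.529
```

Emit:
{"fn": "play_rows", "kwargs": {
  "rows": [1, 0, 0, -0.001, 0, 1, 0, 0, 0, 0, 1, 0, 0, -0.001, 0, 1, 0, 0, 0, 0]
}}

```text
time: 8.22
tcp_pos: [0.4625, 0.0045, -0.0097]
ee_rot: [-3.142, 0.0, 3.042]
force: [-2.1, 0.4, 4.9]
finger_gap: 0.527
```

Emit:
{"fn": "play_rows", "kwargs": {
  "rows": [-0.6, 0, 0, 0, 0, -0.6, 0, 0, 0, 0, -0.6, 0, 0, 0, 0, -0.6, 0, 0, 0.02, 0, -0.6, 0, 0, 0.06, 0, -0.6, 0, 0, 0.08, 0, -1, 0, 0, 0.08, 0, -1, 0, 0, 0.08, 0]
}}

```text
time: 8.88
tcp_pos: [0.4616, 0.0046, 0.1517]
ee_rot: [3.142, -0.0, 3.042]
force: [0.7, 0.0, 0.3]
finger_gap: 1.0
```

Emit:
{"fn": "play_rows", "kwargs": {
  "rows": [-1, -0.009, 0.05, 0, 0, -1, -0.009, 0.08, 0, 0, -1, -0.009, 0.08, 0, 0, -1, -0.009, 0.08, 0, 0, -1, -0.009, 0.08, 0, 0, -1, -0.009, 0.08, 0, 0, -1, -0.007, 0.05, 0, 0, -1, 0, 0, 0, 0]
}}

```text
time: 9.55
tcp_pos: [0.4313, 0.2591, 0.1507]
ee_rot: [3.139, 0.001, 3.047]
force: [-0.4, 0.1, -0.1]
finger_gap: 1.0
```

```bash
python3 snap.py 8 wrist scene;  python3 - <<'E'
from h import *
for a in((.02,.035),(.035,.05),(.05,.06),(.06,.07)):print("eye",a,part("wrist8","blue",.0235,*a))
print("disc",disc("wrist8","blue"),disc("scene8","green"))
print(part("scene8","green",.017,.045,.067))
p,d,K,V=load("scene8");w=cloud(d,K,V).reshape(-1,3)
k=w[(np.hypot(w[:,0]-.462,w[:,1]-.004)<.05)&(w[:,2]>.037)&(w[:,2]<.046)]
print(cv2.minAreaRect((k[:,:2]*1000).astype(np.float32)),len(k))
E
```

```text
9.55 [0.43130776 0.25906541 0.15074575] [3.13852510e+00 1.22009429e-03 3.04694067e+00] [-0.40620723  0.09071568 -0.11212818] 1.0002177433595056
eye (0.02, 0.035) (array([0.43224713, 0.25204524]), 414, np.float64(0.0007383852507972279))
eye (0.035, 0.05) (array([0.38997509, 0.25908266]), 128, np.float64(0.0031174117271886813))
eye (0.05, 0.06) (array([0.43675256, 0.25128186]), 863, np.float64(0.0023818968193937105))
eye (0.06, 0.07) (array([0.43162581, 0.2744399 ]), 844, np.float64(0.00476263999796972))
disc (array([0.4348346, 0.2529992]), np.int64(291)) (array([0.46139377, 0.0051049 ]), np.int64(101))
(array([0.46551633, 0.00625674]), 177, np.float64(0.0018342169989114844))
((463.06048583984375, 5.197362899780273), (46.698631286621094, 48.2642936706543), 84.92084503173828) 240
```

View pics/wrist8.png

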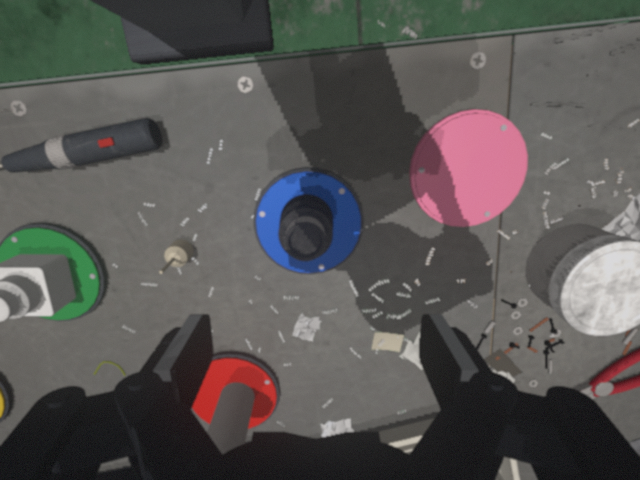

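View pics/scene8.png

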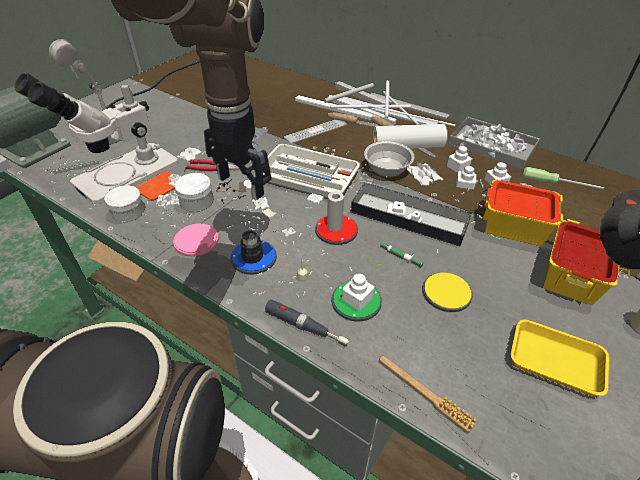

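Emit:
{"fn": "play_rows", "kwargs": {
  "rows": [-1, 0, -0.002, -0.04, 0, -1, 0, 0, -0.07, 0, -1, 0, 0, -0.07, 0, -1, 0, 0, -0.05, 0, -1, 0, 0, -0.03, 0, -1, 0, 0, -0.019, 0, -1, 0, 0, 0, 0, -1, 0, 0, 0, 0]
}}

```text
time: 10.32
tcp_pos: [0.4321, 0.2527, 0.0104]
ee_rot: [-3.141, -0.0, 3.041]
force: [0.8, -0.3, -0.4]
finger_gap: 0.999
```

Emit:
{"fn": "play_rows", "kwargs": {
  "rows": [-1, 0, 0, -0.012, 0, -1, 0, 0, 0, 0, -1, 0, 0, 0, 0, -1, 0, 0, 0, 0]
}}

```text
time: 10.65
tcp_pos: [0.4324, 0.2538, 0.0049]
ee_rot: [3.141, 0.001, 3.042]
force: [-0.8, 0.1, -0.4]
finger_gap: 1.002
```

```bash
cat > pair.py <<'E'
import sys,cv2,numpy as np
from h import *
t,x,y,z=sys.argv[1],*map(float,sys.argv[2:5])
o=[]
for n in("side","scene"):
    p,d,K,V=load(n+t);u,v=proj([x,y,z],K,V).astype(int);u=np.clip(u,45,594);v=np.clip(v,45,434)
    o.append(cv2.resize(p[v-45:v+45,u-45:u+45],None,fx=4.4,fy=4.4,interpolation=2));print(n,u-45,v-45)
cv2.imwrite(f"pics/c{t}.png",np.hstack(o))
E
python3 snap.py 9 scene side;python3 pair.py 9 .432 .253 .05
```

```text
10.65 [0.43237887 0.25378847 0.00494614] [3.14085932e+00 1.28903165e-03 3.04230307e+00] [-0.80437304  0.05956608 -0.38223276] 1.0024242144191675
side 219 167
scene 205 197
```

View pics/c9.png

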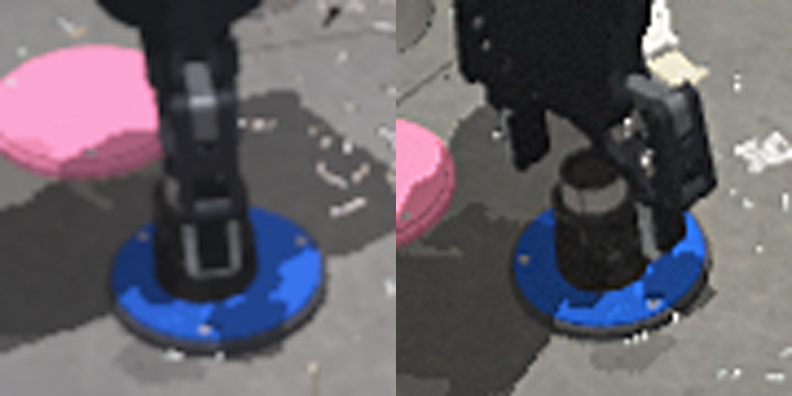

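Emit:
{"fn": "play_rows", "kwargs": {
  "rows": [1, 0, 0, 0, 0, 1, 0, 0, 0, 0, 1, 0, 0, 0, 0, 1, 0, 0, 0, 0, 1, 0, 0, 0, 0, 1, 0, 0, 0, 0, 1, 0, 0, 0, 0],
  "squeeze": 30
}}

```text
time: 11.33
tcp_pos: [0.432, 0.2536, 0.0044]
ee_rot: [3.141, 0.0, 3.042]
force: [0.4, 0.5, 2.7]
finger_gap: 0.544
```

```bash
python3 snap.py 10 scene side;python3 pair.py 10 .432 .253 .05
```

```text
11.3333 [0.43204428 0.25364201 0.00437916] [3.14131342e+00 4.56655023e-04 3.04225702e+00] [0.37118252 0.4872076  2.72471276] 0.5443487770627568
side 219 167
scene 205 197
```

View pics/c10.png

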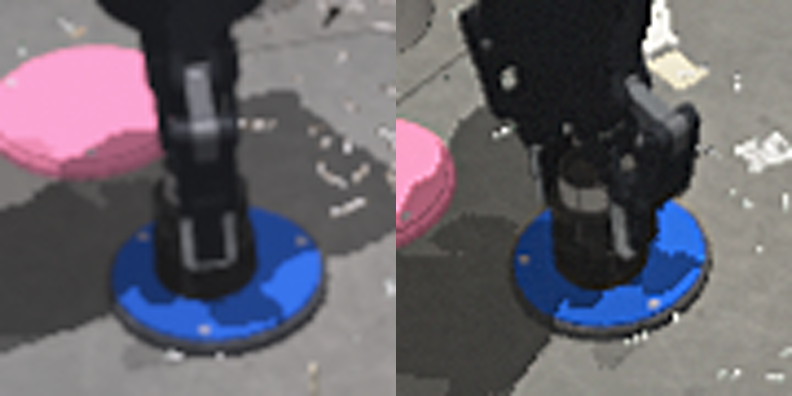

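Emit:
{"fn": "play_rows", "kwargs": {
  "rows": [1, 0, 0, 0.02, 0, 1, 0, 0, 0.05, 0, 1, 0, 0, 0.07, 0, 1, 0, 0, 0.07, 0, 1, 0, 0, 0.05, 0, 1, 0.012, -0.03, 0, 0, 1, 0.027, -0.068, 0, 0, 1, 0.027, -0.068, 0, 0]
}}

```text
time: 12.1
tcp_pos: [0.465, 0.1705, 0.1356]
ee_rot: [3.141, 0.002, 3.046]
force: [-0.2, 1.3, -1.0]
finger_gap: 0.538
```

Emit:
{"fn": "play_rows", "kwargs": {
  "rows": [1, 0.027, -0.068, 0, 0, 1, 0.027, -0.068, 0, 0, 1, 0.027, -0.068, 0, 0, 1, 0.027, -0.068, 0, 0, 1, 0.027, -0.068, 0, 0, 1, 0.027, -0.068, 0, 0, 1, 0.027, -0.068, 0, 0, 1, 0.027, -0.068, 0, 0]
}}

```text
time: 12.77
tcp_pos: [0.5725, -0.1032, 0.1343]
ee_rot: [3.141, -0.001, 3.042]
force: [0.9, -0.3, -0.8]
finger_gap: 0.545
```

Emit:
{"fn": "play_rows", "kwargs": {
  "rows": [1, 0.017, -0.04, 0, 0, 1, 0.0116, -0.0266, 0, 0, 1, 0, 0, -0.04, 0, 1, 0, 0, -0.06, 0, 1, 0, 0, -0.06, 0, 1, 0, 0, -0.04, 0, 1, 0, 0, 0, 0, 1, 0, 0, 0, 0]
}}

```text
time: 13.43
tcp_pos: [0.5853, -0.1337, 0.0329]
ee_rot: [3.141, -0.004, 3.043]
force: [-0.1, 0.3, -1.1]
finger_gap: 0.544
```

```bash
python3 snap.py 11 scene side;python3 pair.py 11 .587 -.135 .05
```

```text
13.4333 [ 0.58525421 -0.13371471  0.03291058] [ 3.14056409 -0.00417571  3.04272969] [-0.13700939  0.30992762 -1.07596027] 0.5443365295887834
side 374 303
scene 406 231
```

View pics/c11.png

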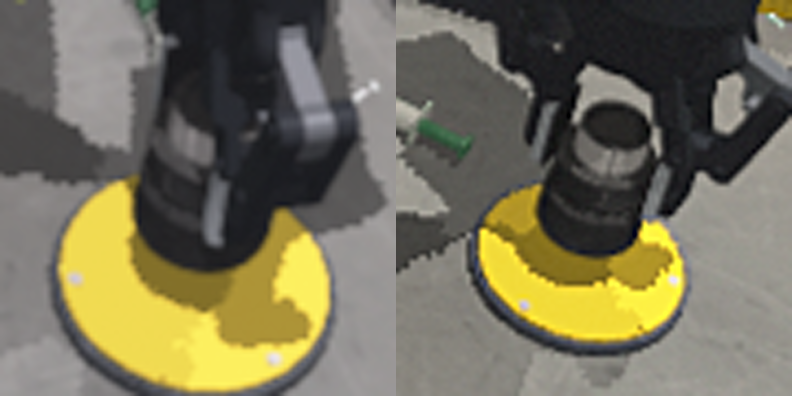

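Emit:
{"fn": "play_rows", "kwargs": {
  "rows": [1, 0, 0, -0.02, 0, 1, 0, 0, -0.02, 0, 1, 0, 0, -0.012, 0, 1, 0, 0, -0.004, 0, 1, 0, 0, 0, 0, 1, 0, 0, 0, 0, 1, 0, 0, -0.002, 0, 1, 0, 0, 0, 0]
}}

```text
time: 14.2
tcp_pos: [0.5873, -0.1349, 0.0054]
ee_rot: [-3.141, 0.001, 3.042]
force: [0.1, -1.0, -1.0]
finger_gap: 0.541
```

Emit:
{"fn": "play_rows", "kwargs": {
  "rows": [1, 0, 0, -0.001, 0, 1, 0, 0, 0, 0, 1, 0, 0, 0, 0]
}}

```text
time: 14.45
tcp_pos: [0.5872, -0.1348, 0.0048]
ee_rot: [-3.142, 0.0, 3.042]
force: [-0.1, 0.0, -1.1]
finger_gap: 0.542
```

Commanded 0.0045; down a little more until contact.

Emit:
{"fn": "play_rows", "kwargs": {
  "rows": [1, 0, 0, -0.001, 0, 1, 0, 0, 0, 0, 1, 0, 0, 0, 0]
}}

```text
time: 14.7
tcp_pos: [0.5873, -0.1349, 0.0044]
ee_rot: [-3.142, 0.0, 3.042]
force: [0.6, -0.3, 1.4]
finger_gap: 0.541
```

Emit:
{"fn": "play_rows", "kwargs": {
  "rows": [1, 0, 0, -0.001, 0, 1, 0, 0, 0, 0, 1, 0, 0, 0, 0]
}}

```text
time: 14.95
tcp_pos: [0.5873, -0.1349, 0.0044]
ee_rot: [-3.142, 0.0, 3.042]
force: [-1.7, 0.3, 6.0]
finger_gap: 0.541
```

Emit:
{"fn": "play_rows", "kwargs": {
  "rows": [-0.5, 0, 0, 0, 0, -0.5, 0, 0, 0, 0, -0.5, 0, 0, 0, 0, -0.5, 0, 0, 0.02, 0, -0.5, 0, 0, 0.06, 0, -0.5, 0, 0, 0.08, 0, -0.6, 0, 0, 0.08, 0, -0.8, 0, 0, 0.05, 0]
}}

```text
time: 15.62
tcp_pos: [0.5892, -0.1354, 0.1536]
ee_rot: [-3.14, 0.006, 3.042]
force: [0.9, 0.0, 0.4]
finger_gap: 0.9
```

```bash
python3 snap.py 12 wrist
python3 - <<'E'
from h import *
print(disc("wrist12","yellow"),part("wrist12","yellow",.0235,.02,.04))
E
```

```text
15.6167 [ 0.5891833  -0.13544669  0.15362697] [-3.14041928  0.00582289  3.04222892] [0.87511974 0.01601576 0.40372776] 0.900314353816284
(array([ 0.58604725, -0.1348738 ]), np.int64(334)) (array([ 0.58807987, -0.13437618]), 407, np.float64(0.0007614831878337315))
```

View pics/wrist12.png

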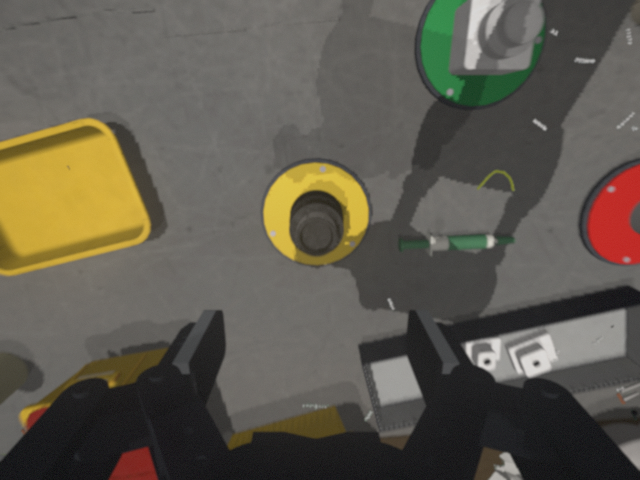

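Emit:
{"fn": "play_rows", "kwargs": {
  "rows": [-1, 0.007, 0.05, 0, 0, -1, 0.007, 0.08, 0, 0, -1, 0.007, 0.08, 0, 0, -1, 0.007, 0.08, 0, 0, -1, 0.007, 0.08, 0, 0, -1, 0.007, 0.08, 0, 0, -1, 0.007, 0.08, 0, 0, -1, 0.007, 0.04, 0, 0]
}}

```text
time: 16.33
tcp_pos: [0.6146, 0.1549, 0.149]
ee_rot: [3.139, 0.0, 3.045]
force: [0.6, -0.4, 0.4]
finger_gap: 1.004
```

Emit:
{"fn": "play_rows", "kwargs": {
  "rows": [-1, 0, 0.02, 0, 0, -1, 0, 0, 0, 0, -1, 0, 0, 0, 0, -1, 0, 0, 0, 0]
}}

```text
time: 16.67
tcp_pos: [0.6148, 0.1585, 0.1485]
ee_rot: [-3.141, -0.001, 3.041]
force: [0.0, -0.8, 0.2]
finger_gap: 0.999
```

```bash
python3 snap.py 13 wrist
python3 - <<'E'
from h import *
print(disc("wrist13","red"),part("wrist13","red",.018,.02,.06),part("wrist13","red",.018,.06,.093))
p,d,K,V=load("wrist13");w=cloud(d,K,V).reshape(-1,3)
k=w[(np.hypot(w[:,0]-.615,w[:,1]-.16)<.04)&(w[:,2]>.094)&(w[:,2]<.105)]
print(cv2.minEnclosingCircle((k[:,:2]*1000).astype(np.float32)),len(k))
E
```

```text
16.6667 [0.61480782 0.15852817 0.14851726] [-3.14057310e+00 -5.05203759e-04  3.04103410e+00] [ 0.04885448 -0.81183909  0.17595996] 0.9990453288471122
(array([0.61385147, 0.15384893]), np.int64(257)) (array([0.61491777, 0.15990282]), 524, np.float64(0.00017581357689829685)) (array([0.6138868 , 0.15994032]), 932, np.float64(0.001184522533132051))
((614.7828369140625, 159.90072631835938), 18.064714431762695) 1817
```

View pics/wrist13.png

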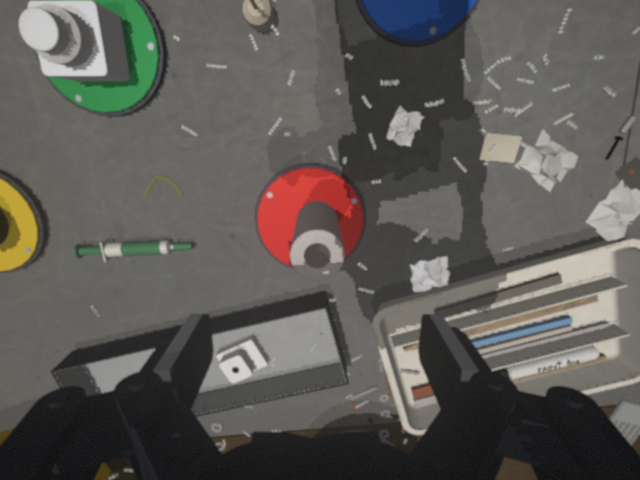

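Emit:
{"fn": "play_rows", "kwargs": {
  "rows": [-1, 0, 0, -0.04, 0, -1, 0, 0, -0.06, 0, -1, 0, 0, -0.06, 0, -1, 0, 0, -0.05, 0, -1, 0, 0, -0.035, 0, -1, 0, 0, -0.019, 0, -1, 0, 0, 0, 0, -1, 0, 0, 0, 0]
}}

```text
time: 17.38
tcp_pos: [0.6153, 0.1591, 0.0168]
ee_rot: [-3.141, -0.0, 3.041]
force: [0.8, -1.2, 0.3]
finger_gap: 1.0
```

Emit:
{"fn": "play_rows", "kwargs": {
  "rows": [1, 0, 0, 0, 0, 1, 0, 0, 0, 0, 1, 0, 0, 0, 0, 1, 0, 0, 0, 0, 1, 0, 0, 0, 0, 1, 0, 0, 0, 0, 1, 0, 0, 0, 0, 1, 0, 0, 0, 0],
  "squeeze": 60
}}

```text
time: 18.05
tcp_pos: [0.616, 0.1602, 0.0181]
ee_rot: [3.141, 0.002, 3.042]
force: [-1.2, -1.3, 6.5]
finger_gap: 0.406
```

```bash
python3 snap.py 14 scene side;python3 pair.py 14 .615 .16 .06
```

```text
18.05 [0.61598065 0.16019545 0.01807506] [3.14143693e+00 1.65847200e-03 3.04243635e+00] [-1.16440149 -1.30624804  6.47878385] 0.4061670688485463
side 324 175
scene 289 164
```

View pics/c14.png

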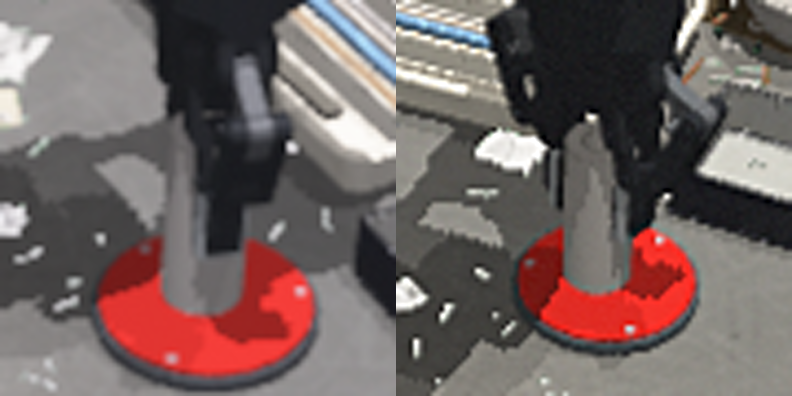

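Emit:
{"fn": "play_rows", "kwargs": {
  "rows": [1, 0, 0, 0.02, 0, 1, 0, 0, 0.05, 0, 1, 0, 0, 0.07, 0, 1, 0, 0, 0.07, 0, 1, 0, 0, 0.04, 0, 1, 0, 0, 0.01, 0, 1, -0.03, 0.015, 0, 0, 1, -0.062, 0.032, 0, 0]
}}

```text
time: 18.82
tcp_pos: [0.5714, 0.1823, 0.1464]
ee_rot: [-3.141, 0.004, 3.039]
force: [-0.6, 0.8, -4.0]
finger_gap: 0.41
```

Emit:
{"fn": "play_rows", "kwargs": {
  "rows": [1, -0.062, 0.032, 0, 0, 1, -0.062, 0.032, 0, 0, 1, -0.062, 0.032, 0, 0, 1, -0.062, 0.032, 0, 0, 1, -0.019, 0.01, 0, 0, 1, 0, 0, 0, 0, 1, 0, 0, 0, 0, 1, 0, 0, 0, 0]
}}

```text
time: 19.48
tcp_pos: [0.4362, 0.2523, 0.1461]
ee_rot: [-3.141, 0.0, 3.042]
force: [0.7, 0.1, -4.3]
finger_gap: 0.409
```

Emit:
{"fn": "play_rows", "kwargs": {
  "rows": [1, 0, 0, -0.03, 0, 1, 0, 0, -0.06, 0, 1, 0, 0, -0.06, 0, 1, 0, 0, -0.04, 0, 1, 0, 0, -0.02, 0, 1, 0, 0, 0, 0, 1, 0, 0, 0, 0, 1, 0, 0, 0, 0]
}}

```text
time: 20.15
tcp_pos: [0.4377, 0.2532, 0.0431]
ee_rot: [3.14, 0.003, 3.042]
force: [0.4, -0.4, -4.2]
finger_gap: 0.408
```

```bash
python3 snap.py 15 scene side;python3 pair.py 15 .436 .252 .06
python3 - <<'E'
from h import *
print(part("scene15","blue",.018,.045,.06),part("side15","blue",.018,.045,.06))
E
```

```text
20.15 [0.43768565 0.25321759 0.04305308] [3.13996356e+00 2.85615127e-03 3.04156097e+00] [ 0.42567393 -0.35915773 -4.19555304] 0.40830736888065244
side 221 163
scene 206 193
(array([0.43808817, 0.25376311]), 90, np.float64(0.0007335558045764041)) (array([0.43702308, 0.25270743]), 116, np.float64(0.000835620872140893))
```

View pics/c15.png

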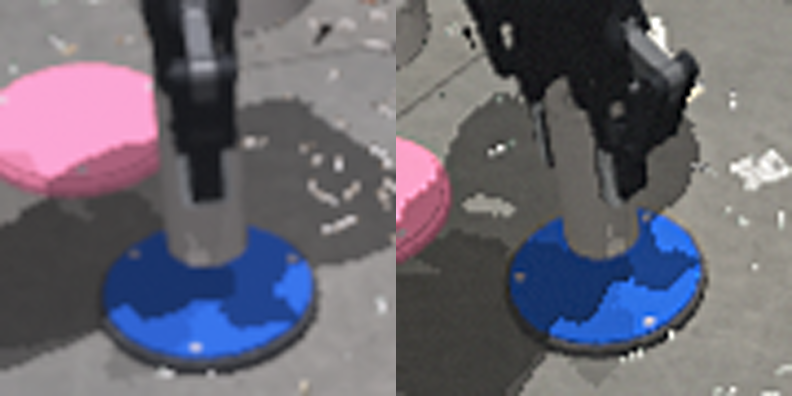

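Emit:
{"fn": "play_rows", "kwargs": {
  "rows": [1, 0, 0, -0.02, 0, 1, 0, 0, -0.014, 0, 1, 0, 0, -0.006, 0, 1, 0, 0, 0, 0, 1, 0, 0, 0, 0, 1, 0, 0, -0.002, 0, 1, 0, 0, 0, 0, 1, 0, 0, 0, 0]
}}

```text
time: 20.92
tcp_pos: [0.4358, 0.2528, 0.0208]
ee_rot: [3.141, 0.0, 3.042]
force: [-0.1, 0.0, -3.9]
finger_gap: 0.407
```

Emit:
{"fn": "play_rows", "kwargs": {
  "rows": [1, 0, 0, -0.002, 0, 1, 0, 0, 0, 0, 1, 0, 0, 0, 0]
}}

```text
time: 21.17
tcp_pos: [0.4356, 0.2527, 0.0197]
ee_rot: [3.142, 0.0, 3.042]
force: [0.8, -0.0, -4.1]
finger_gap: 0.41
```

Emit:
{"fn": "play_rows", "kwargs": {
  "rows": [1, 0, 0, -0.002, 0, 1, 0, 0, 0, 0, 1, 0, 0, 0, 0]
}}

```text
time: 21.42
tcp_pos: [0.4354, 0.2526, 0.0186]
ee_rot: [-3.141, -0.0, 3.042]
force: [-0.0, -0.3, -4.0]
finger_gap: 0.407
```

Emit:
{"fn": "play_rows", "kwargs": {
  "rows": [1, 0, 0, -0.001, 0, 1, 0, 0, 0, 0, 1, 0, 0, 0, 0]
}}

```text
time: 21.67
tcp_pos: [0.4356, 0.2527, 0.0182]
ee_rot: [3.142, 0.0, 3.042]
force: [0.0, 0.7, -4.0]
finger_gap: 0.404
```

Emit:
{"fn": "play_rows", "kwargs": {
  "rows": [1, 0, 0, -0.001, 0, 1, 0, 0, 0, 0, 1, 0, 0, 0, 0]
}}

```text
time: 21.92
tcp_pos: [0.4357, 0.2527, 0.0181]
ee_rot: [-3.142, 0.0, 3.042]
force: [-1.0, -0.8, 0.9]
finger_gap: 0.408
```

Emit:
{"fn": "play_rows", "kwargs": {
  "rows": [1, 0, 0, -0.001, 0, 1, 0, 0, 0, 0, 1, 0, 0, 0, 0]
}}

```text
time: 22.17
tcp_pos: [0.4357, 0.2527, 0.0181]
ee_rot: [-3.141, -0.0, 3.042]
force: [-2.3, -2.2, 6.3]
finger_gap: 0.409
```

Emit:
{"fn": "play_rows", "kwargs": {
  "rows": [-0.5, 0, 0, 0, 0, -0.5, 0, 0, 0, 0, -0.5, 0, 0, 0, 0, -0.5, 0, 0, 0.02, 0, -0.5, 0, 0, 0.06, 0, -0.5, 0, 0, 0.08, 0, -0.6, 0, 0, 0.08, 0, -0.8, 0, 0, 0.03, 0]
}}

```text
time: 22.83
tcp_pos: [0.4393, 0.2545, 0.1588]
ee_rot: [3.136, 0.009, 3.042]
force: [1.2, 1.5, 0.5]
finger_gap: 0.895
```

```bash
python3 snap.py 16 wrist
python3 - <<'E'
from h import *
print(disc("wrist16","blue"))
p,d,K,V=load("wrist16");w=cloud(d,K,V).reshape(-1,3)
k=w[(np.hypot(w[:,0]-.436,w[:,1]-.252)<.04)&(w[:,2]>.093)&(w[:,2]<.105)]
print(cv2.minEnclosingCircle((k[:,:2]*1000).astype(np.float32)),len(k),part("wrist16","blue",.018,.02,.09))
E
```

```text
22.8333 [0.43933094 0.25454922 0.15876356] [3.1361626  0.00898952 3.04223755] [1.19842611 1.50894157 0.52886165] 0.8954443264485921
(array([0.43453862, 0.25344251]), np.int64(249))
((434.7733459472656, 252.62600708007812), 18.14458656311035) 1735 (array([0.43441591, 0.2528248 ]), 1217, np.float64(0.0006085089376399837))
```

View pics/wrist16.png

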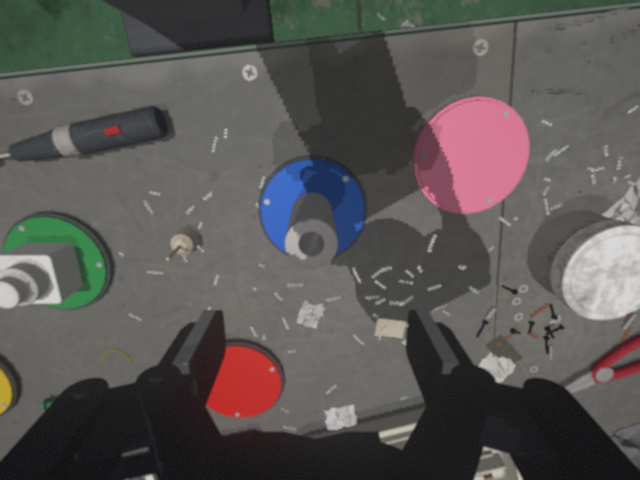

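Emit:
{"fn": "play_rows", "kwargs": {
  "rows": [-1, 0.007, -0.05, 0, 0, -1, 0.007, -0.08, 0, 0, -1, 0.007, -0.08, 0, 0, -1, 0.007, -0.08, 0, 0, -1, 0.007, -0.08, 0, 0, -1, 0.007, -0.08, 0, 0, -1, 0.007, -0.03, 0, 0, -1, 0.004, -0.016, 0, 0]
}}

```text
time: 23.55
tcp_pos: [0.4622, 0.0022, 0.1524]
ee_rot: [-3.141, 0.001, 3.039]
force: [0.8, -0.6, 0.7]
finger_gap: 1.001
```

Emit:
{"fn": "play_rows", "kwargs": {
  "rows": [-1, 0, 0, -0.04, 0, -1, 0, 0, -0.07, 0, -1, 0, 0, -0.07, 0, -1, 0, 0, -0.04, 0, -1, 0, 0, -0.02, 0, -1, 0, 0, 0, 0, -1, 0, 0, 0, 0, -1, 0, 0, 0, 0]
}}

```text
time: 24.22
tcp_pos: [0.4638, 0.0049, 0.0336]
ee_rot: [3.141, 0.003, 3.043]
force: [0.3, -0.4, 0.2]
finger_gap: 1.002
```

```bash
python3 snap.py 17 scene side;python3 pair.py 17 .462 .004 .05
```

```text
24.2167 [0.46382703 0.00491456 0.03362428] [3.14144680e+00 3.09470598e-03 3.04270250e+00] [ 0.34282125 -0.41819703  0.16555493] 1.001718955833635
side 269 255
scene 313 240
```

View pics/c17.png

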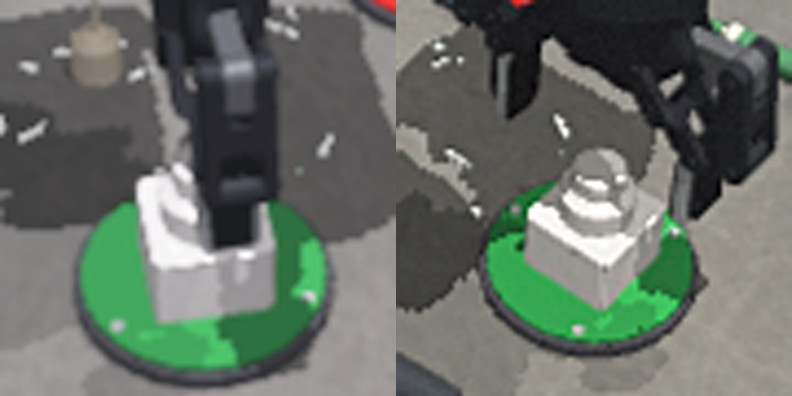

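Gripper straddles the holder. Down to command −0.0095 (−0.041 from 0.0315) and close.

Emit:
{"fn": "play_rows", "kwargs": {
  "rows": [-1, 0, 0, -0.03, 0, -1, 0, 0, -0.03, 0, -1, 0, 0, -0.016, 0, -1, 0, 0, -0.006, 0, -1, 0, 0, 0, 0, -1, 0, 0, 0, 0, -1, 0, 0, 0, 0, -1, 0, 0, 0, 0]
}}

```text
time: 24.98
tcp_pos: [0.4629, 0.0046, -0.0081]
ee_rot: [3.142, 0.002, 3.042]
force: [0.3, -0.1, 0.4]
finger_gap: 1.004
```

Emit:
{"fn": "play_rows", "kwargs": {
  "rows": [1, 0, 0, 0, 0, 1, 0, 0, 0, 0, 1, 0, 0, 0, 0, 1, 0, 0, 0, 0, 1, 0, 0, 0, 0, 1, 0, 0, 0, 0, 1, 0, 0, 0, 0, 1, 0, 0, 0, 0],
  "squeeze": 40
}}

```text
time: 25.65
tcp_pos: [0.4625, 0.0046, -0.0085]
ee_rot: [-3.142, 0.001, 3.042]
force: [-0.6, -0.1, 5.0]
finger_gap: 0.526
```

Emit:
{"fn": "play_rows", "kwargs": {
  "rows": [1, 0, 0, 0.02, 0, 1, 0, 0, 0.05, 0, 1, 0, 0, 0.07, 0, 1, 0, 0, 0.07, 0, 1, 0, 0, 0.04, 0, 1, 0, 0, 0.01, 0, 1, 0.03, 0.03, 0, 0, 1, 0.05, 0.049, 0, 0]
}}

```text
time: 26.32
tcp_pos: [0.4992, 0.0431, 0.1202]
ee_rot: [-3.14, -0.004, 3.04]
force: [0.6, -0.9, -1.8]
finger_gap: 0.53
```

Emit:
{"fn": "play_rows", "kwargs": {
  "rows": [1, 0.05, 0.049, 0, 0, 1, 0.05, 0.049, 0, 0, 1, 0.05, 0.049, 0, 0, 1, 0.05, 0.049, 0, 0, 1, 0.024, 0.023, 0, 0, 1, 0, 0, 0, 0, 1, 0, 0, 0, 0, 1, 0, 0, 0, 0]
}}

```text
time: 26.98
tcp_pos: [0.6117, 0.1529, 0.1191]
ee_rot: [-3.14, -0.005, 3.042]
force: [-1.1, 0.2, -2.1]
finger_gap: 0.528
```

Emit:
{"fn": "play_rows", "kwargs": {
  "rows": [1, 0, 0, -0.03, 0, 1, 0, 0, -0.06, 0, 1, 0, 0, -0.06, 0, 1, 0, 0, -0.04, 0, 1, 0, 0, -0.02, 0, 1, 0, 0, 0, 0, 1, 0, 0, 0, 0, 1, 0, 0, 0, 0]
}}

```text
time: 27.65
tcp_pos: [0.6154, 0.1535, 0.0179]
ee_rot: [3.141, 0.003, 3.042]
force: [0.4, -0.1, -0.5]
finger_gap: 0.528
```

```bash
python3 snap.py 18 scene side;python3 pair.py 18 .615 .153 .04
```

```text
27.65 [0.61542025 0.1535427  0.01791259] [3.14085663e+00 2.80770942e-03 3.04173321e+00] [ 0.39574596 -0.13218636 -0.46022541] 0.5281886691272868
side 325 185
scene 291 172
```

View pics/c18.png

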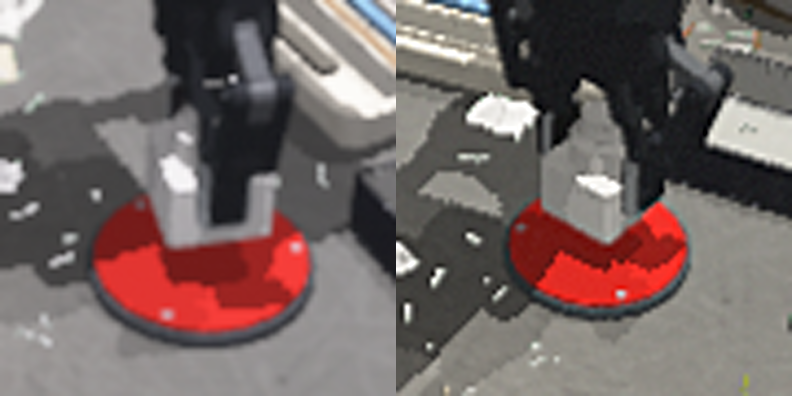

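Command z = 0.0155; contact expected around −0.009. Lower 23 mm, then feel.

Emit:
{"fn": "play_rows", "kwargs": {
  "rows": [1, 0, 0, -0.02, 0, 1, 0, 0, -0.016, 0, 1, 0, 0, -0.006, 0, 1, 0, 0, -0.003, 0, 1, 0, 0, 0, 0, 1, 0, 0, 0, 0, 1, 0, 0, -0.001, 0, 1, 0, 0, 0, 0]
}}

```text
time: 28.42
tcp_pos: [0.6143, 0.1538, -0.0066]
ee_rot: [3.141, 0.0, 3.042]
force: [-0.8, 0.3, -1.6]
finger_gap: 0.526
```

Emit:
{"fn": "play_rows", "kwargs": {
  "rows": [1, 0, 0, -0.001, 0, 1, 0, 0, 0, 0, 1, 0, 0, 0, 0]
}}

```text
time: 28.67
tcp_pos: [0.6142, 0.1537, -0.0072]
ee_rot: [3.142, 0.0, 3.042]
force: [0.0, 0.5, -1.9]
finger_gap: 0.527
```

Emit:
{"fn": "play_rows", "kwargs": {
  "rows": [1, 0, 0, -0.001, 0, 1, 0, 0, 0, 0, 1, 0, 0, 0, 0]
}}

```text
time: 28.92
tcp_pos: [0.614, 0.1537, -0.0079]
ee_rot: [-3.142, -0.0, 3.042]
force: [-0.4, -0.4, -2.8]
finger_gap: 0.532
```

Emit:
{"fn": "play_rows", "kwargs": {
  "rows": [1, 0, 0, -0.001, 0, 1, 0, 0, 0, 0, 1, 0, 0, 0, 0]
}}

```text
time: 29.17
tcp_pos: [0.614, 0.1537, -0.0084]
ee_rot: [-3.142, -0.0, 3.042]
force: [-0.5, -0.5, -1.6]
finger_gap: 0.527
```

Emit:
{"fn": "play_rows", "kwargs": {
  "rows": [1, 0, 0, -0.001, 0, 1, 0, 0, 0, 0, 1, 0, 0, 0, 0]
}}

```text
time: 29.42
tcp_pos: [0.614, 0.1537, -0.0084]
ee_rot: [-3.142, -0.0, 3.042]
force: [-0.5, -0.2, 2.5]
finger_gap: 0.531
```

Contact. Release and lift, then check.

Emit:
{"fn": "play_rows", "kwargs": {
  "rows": [-0.6, 0, 0, 0, 0, -0.6, 0, 0, 0, 0, -0.6, 0, 0, 0, 0, -0.6, 0, 0, 0.02, 0, -0.6, 0, 0, 0.06, 0, -0.6, 0, 0, 0.08, 0, -0.6, 0, 0, 0.08, 0, -0.8, 0, 0, 0.05, 0]
}}

```text
time: 30.08
tcp_pos: [0.6165, 0.1542, 0.1415]
ee_rot: [3.14, 0.006, 3.042]
force: [1.5, 0.0, 0.3]
finger_gap: 0.899
```

Emit:
{"fn": "play_rows", "kwargs": {
  "rows": [-1, -0.03, -0.05, 0.05, 0, -1, -0.03, -0.07, 0.05, 0, -1, -0.03, -0.07, 0.04, 0, -1, -0.03, -0.05, 0, 0, -1, 0, 0, 0, 0, -1, 0, 0, 0, 0, -1, 0, 0, 0, 0]
}}

```text
time: 30.67
tcp_pos: [0.556, 0.038, 0.2039]
ee_rot: [3.141, 0.001, 3.042]
force: [0.4, -0.7, 1.1]
finger_gap: 1.003
```

```bash
python3 snap.py 19 wrist scene side
python3 - <<'E'
from h import *
for n in("wrist19","scene19","side19"):
    for c,R,z0,z1 in(("red",.017,.045,.067),("yellow",.0235,.02,.04),("blue",.018,.03,.093)):
        try:
            print(n,c,disc(n,c)[0].round(4),part(n,c,R,z0,z1))
        except Exception as e: print(n,c,e)
    p,d,K,V=load(n);W=cloud(d,K,V);w=W.reshape(-1,3)
    k=w[(np.hypot(w[:,0]-.615,w[:,1]-.153)<.05)&(w[:,2]>.035)&(w[:,2]<.047)]
    if len(k):print(cv2.minAreaRect((k[:,:2]*1000).astype(np.float32)))
for n in("scene","side"):
    p0=load(n+"0")[0].astype(int);p1=load(n+"19")[0].astype(int)
    for nm,X in(("bob",(.451,.124,.02)),("syr",(.622,-.018,.008))):
        _,_,K,V=load(n+"0");u,v=proj(X,K,V).astype(int);r=14
        print(n,nm,abs(p0-p1)[v-r:v+r,u-r:u+r].max(2).mean())
E
```

```text
30.6667 [0.55598946 0.03799293 0.20386778] [3.14090564e+00 8.84118844e-04 3.04156096e+00] [ 0.41007311 -0.6505802   1.13514131] 1.0025048003399875
wrist19 red [0.614  0.1534] (array([0.61623201, 0.15550512]), 631, np.float64(0.0018537148439641271))
wrist19 yellow [ 0.5869 -0.1345] (array([ 0.58740191, -0.13574676]), 585, np.float64(0.0010009500671198136))
wrist19 blue [0.4369 0.2518] (array([0.43513102, 0.2525629 ]), 2965, np.float64(0.000347748763043193))
((613.8543090820312, 154.10723876953125), (46.78804016113281, 45.58841323852539), 84.70519256591797)
scene19 red [0.6146 0.153 ] (array([0.61728463, 0.15588426]), 135, np.float64(0.001843614081783327))
scene19 yellow [ 0.5874 -0.1347] (array([ 0.58956714, -0.13353087]), 199, np.float64(0.0011061378411370698))
scene19 blue [0.4356 0.2525] (array([0.43593295, 0.25311504]), 398, np.float64(0.0006218810418657447))
((614.17578125, 154.3348846435547), (47.587615966796875, 46.736656188964844), 84.564208984375)
side19 red [0.6155 0.1521] (array([0.61450643, 0.15393097]), 237, np.float64(0.0018752394029361956))
side19 yellow [ 0.5881 -0.1361] (array([ 0.58707686, -0.13404909]), 322, np.float64(0.0009372941006131133))
side19 blue [0.4359 0.2506] (array([0.43483331, 0.25170525]), 488, np.float64(0.0008011308942605586))
((613.5448608398438, 150.5576934814453), (48.292049407958984, 46.59209060668945), 82.6560287475586)
scene bob 55.89540816326531
scene syr 8.385204081632653
side bob 59.37372448979592
side syr 9.548469387755102
```

View pics/scene19.png

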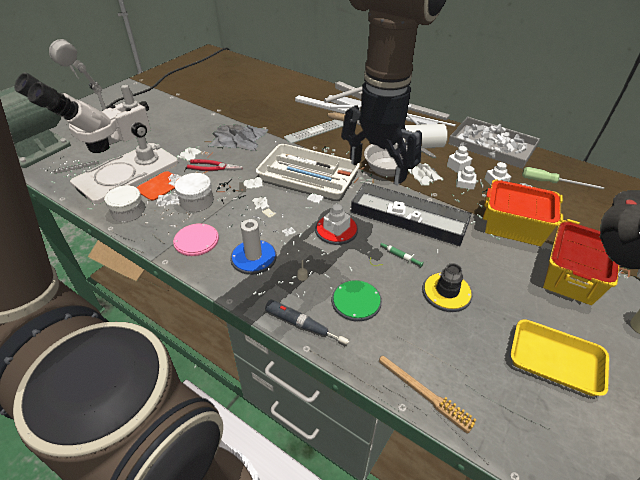

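View pics/side19.png

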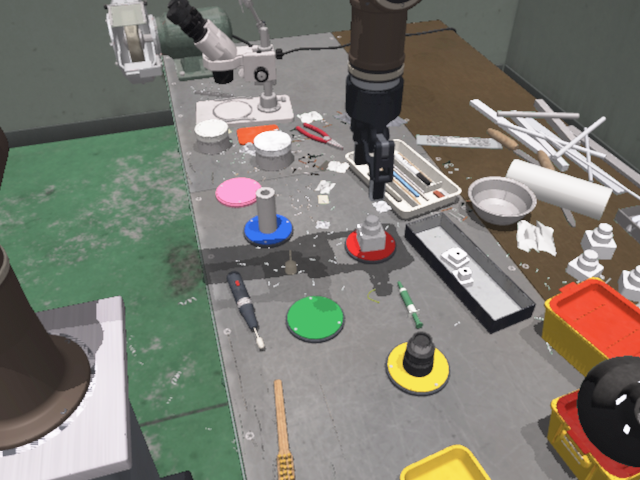

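Run:
```python
from cell import robot
print(robot.job_done())
```

```text
the job is handed in; nothing more can be done
None
```

The job is handed in at about 31 s of the 109 s allowed, and all three parts stand upright in the middle of their own stands. I set the electrode holder aside on the green stand, moved the eyepiece from blue to yellow and the guide bush from red to blue. Last, I moved the holder from green to red.

| Part | Stand | Distance from stand centre (all three cameras) |
|---|---|---|
| Guide bush | blue | within about 2 mm |
| Eyepiece | yellow | within about 2 to 2.5 mm |
| Electrode holder | red | within about 1 to 3 mm (fitted to its square block) |

**Bystanders:** The felt bob and syringe show no movement in the pictures. The image-difference check at the bob did come out high (about 56 to 59). In the final pictures it is at its original pixel position, under the arm's shadow, and I put the difference down to that. The syringe's difference was low (8 to 10).

**Contact:** The gripper is open and clear, at 0.20 m. The highest force reading was about 6.5 N.

**Disagreements:**
- **Fingertip height:** the cameras showed the open fingertips about 30 to 40 mm above the reported TCP height, far more than the stated 13 mm. I set grasp heights from the pictures and lowered each part until the force reading showed contact.
- **Holder neck:** the circle fit to its neck read up to 4 mm off its stand's centre. The fit was poor (about 1.8 mm residual), so I relied on the block fit.

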